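# Fit the lever to the rod bender and pin it

### The arm

A 7-joint arm with a two-finger parallel gripper is mounted at the origin on the work surface. World frame = base frame: x ahead of the robot, y to its left, z up, the work surface at z = 0. Lengths are in m, angles in rad, forces in N, time in s.
With the tool pointing down it reaches from about 0.425 to 0.875 m from the base axis. Payload 4.7 kg.
Tool frame: the origin (TCP) lies at the very end of the fingers, on their centre line; the grasp point (between the pads) lies 19 mm behind it (ctrl.grasp_offset is the distance from the TCP to the grasp point, in m); z points along the fingers, y is the direction in which the jaws open and shut (so a half turn about z gives the same grasp; the last joint's range is limited). The gripper opens to 87 mm and grips with 3 to 60 N. Pads are 19 mm wide; open, the fingers measure 117 mm over their backs; the gripper's body (75 mm by 190 mm) begins 51 mm behind the grasp point.
Start: joints at [1.117, 0.321, -0.07, 1.45, 0.023, 1.371, -0.057], TCP at [0.293, -0.58, 0.223] pointing down, gripper open.
Joint ranges: [-2.86, 2.86], [-0.3, 2.09], [-1.38, 1.24], [0.06, 2.45], [-1.56, 4.7], [0.09, 2.05], [-2.69, 2.69]. Speed limits (rad/s): [2.57, 2.57, 3.14, 3.14, 3.14, 3.14, 3.14].

### API

Orientations are given as a rotation vector (axis times angle).
In Python, from bench import ctrl gives the robot as it stands.
- The arm moves only by the shell command python3 -m creep 'ROWS' [FORCE]. ROWS is JSON, a list that holds one entry, the list of rows, each a list of 7 numbers: the opening, from 0 (shut) to 1 (fully open), then the shift along the tool's x, y, z in mm, then the turn, a rotation vector about the tool's x, y, z in rad. In form: [[[grip, dx, dy, dz, rx, ry, rz], ...]]. A call has 1 to 5 rows; each row is the pose to reach, as a shift and turn from the pose commanded when the call began, along the tool's axes at that moment; what a row does not reach only later rows make up. A row lasts 1/10 s, in which the tool goes at most 50 mm and 8.59 degrees, less where a joint would pass 70% of its speed; a pose out of reach is approached as far as the arm can. A call with a gripper value outside its range is refused whole. The fingers move at their own pace and stop on an object; FORCE is the grip in N (left out, the last holds). Time passes only in rows, so rows that repeat a pose let the fingers close. It gives the time, the measured TCP pose, the force and the opening at its end, in the units of the state.
- ctrl.get_state(): the state, without advancing time (a new reading comes with each control period).
- ctrl.get_image(name): name is "side" or "top" or "wrist"; returns the picture (400x640x3 uint8, red, green, blue); there is no depth.
- ctrl.camera_params(name): a dict with "K" (3x3 intrinsics, pixels), "pose" (4x4, takes a point from camera to world coordinates). Camera axes: x right, y down, z forward; pixel columns grow to the right and rows downward; lengths in m; the calibration is good to about 2 mm. A picture is of the moment at which its call begins: read the wrist's pose just before it. camera_params takes no time and is no camera call; for the wrist camera it gives the pose at the moment of the call.
- ctrl.close_job(): hands the job in, once; it reports no verdict.
The state is a dict: "time": time; "joint_positions": joint angles; "qd": joint speeds; "joint_torque": joint torques, N m; "position": TCP position; "tool_rot": TCP orientation; "ft_force": force on the tool from outside, world axes, zero at the start; "torque": the same for the moment, N m; "grip_width": opening from 0.0 (shut) to 1.0 (fully open).
Only numpy, scipy, OpenCV 4.12 (cv2) and the standard library are available. Lean on these libraries where they do the work, as an engineer would, in place of code of your own. Each camera call takes 0.05 s, during which the arm holds its last target. There are 200 camera calls.

### The job

Put the bench rod bender together: slide the forked lever straight on from the bender's open front, one ear under and one ear over the round former, and drop the long pin from the pin block through both ears and the former until its collar sits fully down on the upper ear. Then swing the pinned lever round until its side rests against the stop post on the bender's base, and let go. Leave the short pin and the other things on the bench where they are.

Things in the scene. Friction and masses are not known exactly. Their poses are not given: they have to be found in the camera images.
- bender: Grey painted steel rod bender, bolted down. Origin on its vertical pivot axis at bench height; x points from its open front (-x) to the back, y to its left, z up. Base plate 200 (x) by 190 (y) mm centred on the origin, flat top 20 mm above the bench, 28 mm hole under the pivot axis, open to the bench. Behind the former: neck 34 mm wide, then pedestal x +56 to +98, y +-35, top 54 mm.
- former_bore (a point): Centre of the upper face of the round former, the grooved steel disc 56 mm across and 20 mm thick held over the plate by the neck behind it: top 50 mm, underside 30 mm above the bench (10 mm free over the plate), vertical through bore 21 mm. Axes as the bender's.
- stop_face (a point): Point of the stop post that the lever's side meets. The post, 16 mm across, top 66 mm above the bench, stands on the plate at x -18, y +73 mm of the bender. The pinned lever meets it when swung 0.95 rad from straight out of the front (its x along the bender's x), clockwise seen from above: the grip goes to the bender's left.
- lever: Loose dark steel bending lever, 230 mm long, 40 wide, 40 high, about 0.8 kg, mass centre 60 mm behind the bore. Lies flat, ears one above the other. Origin on the bore axis at its underside; x points to the ears' round nose (+20 mm), the grip is at -x, z up. Rubber grip 24 mm across, x -150 to -210; square socket 26 by 26 mm, x -88 to -150; both centred 20 mm above the underside.
- lever_bore (a point): Centre of the upper ear's 21 mm bore at its upper face, 40 mm above the underside. Axes as the lever's. Two flat ears 8 mm thick (0 to 8 and 32 to 40 mm above the underside), 24 mm gap, free back to a 16 mm roller at x -46 mm. Fitted, the underside lies and slides on the base plate, and the ears clear the former by 2 mm below and above.
- lever_web (a point): Centre of the lever's solid web, 73 mm behind the bore axis, 20 mm above the underside: 40 mm wide, 40 mm high, x -58 to -88 mm of the lever. A good place to grip it.
- lever_grip (a point): Middle of the round grip, 180 mm behind the bore axis, 20 mm above the underside.
- lever_side (a point): Point on the lever's left (+y) side face, x -70, y +20 mm of the lever, that comes to rest against the stop post.
- pin_block: Oak block 150 (x) by 64 (y) by 50 (z) mm, screwed to the bench, origin under its centre, two 19.5 mm holes 40 mm deep at x -38 and +38 mm. The two steel pins stand in it, either one in either hole.
- long_pin: Loose steel pin, about 0.25 kg, upright. Origin on its axis at the collar's underside, z up. Shank 18 mm across, 56 mm long below the collar, the last 12 mm tapering to 8 mm. Collar 34 mm across, 5 mm thick; round head 24 mm across, 5 to 45 mm above the origin, to grip it by. In the block its collar stands 16 mm proud of the wood. Fitted, the collar's underside is 60 mm above the bench.
- long_pin_tip (a point): Centre of the long pin's lower end, 56 mm below the collar.
- short_pin: Loose steel pin, same diameters and head as the long one, but the shank is only 30 mm: its collar sits right on the block. Not for this job; leave it. Origin at the collar's underside.
- paint_tin: Paint tin, 86 mm across, 100 mm tall, origin under its centre. Leave it.
- hammer: Hammer with a wooden handle, 260 mm long, lying on the bench along its x. Leave it.
- jar: Glass jar, 66 mm across, 90 mm tall, origin under its centre. Leave it.

How it is judged:
On the way, in this order (a step that is already met when the one before it is completed fails the run):
1. the lever has been slid on from the front: one ear under and one over the former, bores in line, lying on the base plate (horizontal distance between lever_bore and former_bore below 0.006 m and z of lever_bore in the frame of former_bore between 0.006 and 0.0135 m and angle between lever's own z axis and vertical below 0.08 rad and x of lever_grip in the frame of bender below -0.14 m), for 0.2 s.
2. the long pin is home through both ears and the former, its collar down on the upper ear (horizontal distance between long_pin and lever_bore below 0.004 m and horizontal distance between long_pin and former_bore below 0.004 m and z of long_pin in the frame of lever_bore below 0.003 m and angle between the z axis of long_pin and the z axis of lever, either way round below 0.08 rad and horizontal distance between lever_side and stop_face above 0.02 m), for 0.2 s.
At the end, for the whole second after the job is handed in: Lever on the base plate, ears under and over the former, bores in line within 6 mm; long pin through all three (within 4 mm of both axes, tilt under 0.08 rad, collar within 3 mm of the upper ear); the lever's side within 9 mm of its meeting point on the stop post; lever and pin released and still (horizontal distance between lever_side and stop_face below 0.009 m and horizontal distance between lever_bore and former_bore below 0.006 m and z of lever_bore in the frame of former_bore between 0.006 and 0.0135 m and horizontal distance between long_pin and lever_bore below 0.004 m and horizontal distance between long_pin and former_bore below 0.004 m and z of long_pin in the frame of lever_bore below 0.003 m and angle between the z axis of long_pin and the z axis of lever, either way round below 0.08 rad and linear speed of each of lever, long_pin below 0.01 m/s); the robot touches nothing.
It fails at once if the short pin, paint tin, hammer or jar is moved more than 30 mm (distance of any of short_pin, paint_tin, hammer, jar from where it was at the start of the episode above 0.03 m).
It also fails if it takes over 72 s, if anything falls off the work surface, if the arm or the gripper's body presses on something with over 40 N, if the wrist force passes 120 N, or if a joint passes its speed limit or range.

## Working session

There is one attempt and no reset: what is moved stays moved. The work goes in short steps, Python scripts to look and compute and a shell command to move; the robot and the scene stay as the last step left them, time stands still between calls to the robot, and variables do not carry over. Pictures are saved under pics/ and viewed, about 8 in all and at most 12, crops included, and the job is handed in when it is done.

```bash
ls; mkdir -p pics
python3 - <<'E'
from bench import ctrl
import cv2, numpy as np
np.set_printoptions(precision=4,suppress=True)
for n in("top","side"):
    im=ctrl.get_image(n); cv2.imwrite(f"pics/{n}0.png",im[:,:,::-1]); p=ctrl.camera_params(n); print(n,p["K"],p["pose"])
s=ctrl.get_state();print(s)
p=ctrl.camera_params("wrist");print(p)
E
```

```text
pics
top [[373.2169   0.     320.8327]
 [  0.     373.2169 200.2012]
 [  0.       0.       1.    ]] [[-0.0217 -0.9875  0.1559  0.3626]
 [-0.9997  0.0223  0.0018  0.0057]
 [-0.0053 -0.1558 -0.9878  1.2302]
 [ 0.      0.      0.      1.    ]]
side [[424.1836   0.     311.6358]
 [  0.     424.1836 207.942 ]
 [  0.       0.       1.    ]] [[ 0.9948 -0.0412  0.0931  0.4141]
 [-0.0993 -0.5948  0.7977 -0.9952]
 [ 0.0225 -0.8028 -0.5958  0.7976]
 [ 0.      0.      0.      1.    ]]
{'time': 0.1, 'joint_positions': array([ 1.1171,  0.3218, -0.0701,  1.4516,  0.0226,  1.3708, -0.0569]), 'qd': array([-0.0005, -0.0009,  0.0001, -0.0032,  0.0012,  0.0006,  0.002 ]), 'joint_torque': array([  0.0005, -49.257 ,  -0.4056, -31.34  ,  -0.0642,   0.0395,
         0.0001]), 'position': array([ 0.2928, -0.5798,  0.2215]), 'tool_rot': array([-3.0544, -0.7277,  0.0008]), 'ft_force': array([-0.4136, -0.4176, -0.3415]), 'torque': array([ 0.0084,  0.0508, -0.0005]), 'grip_width': 1.0002828906157777}
{'K': array([[306.1193,   0.    , 314.7069],
       [  0.    , 306.1193, 206.8793],
       [  0.    ,   0.    ,   1.    ]]), 'pose': array([[ 0.4499, -0.8514, -0.2699,  0.3685],
       [-0.8931, -0.4293, -0.1345, -0.5431],
       [-0.0013,  0.3015, -0.9535,  0.3855],
       [ 0.    ,  0.    ,  0.    ,  1.    ]])}
```

View pics/top0.png

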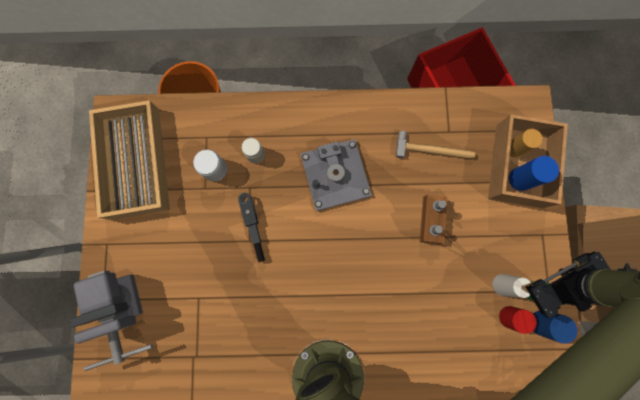

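View pics/side0.png

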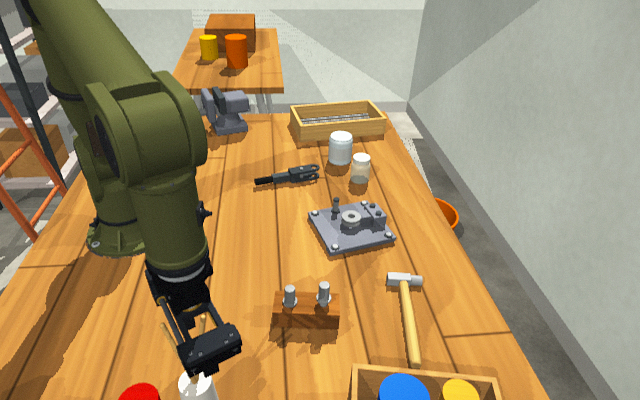

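The top view shows the lever from nose ~(247,197) to grip end (262,258), and the former at (336,172) with the stop post at (316,184). The pins are at (440,205) and (436,230), the tin at (208,165) and the jar at (252,150). The bender's open front faces -x (image down). The side view doesn't show clearly which pin is the long one.

```bash
cat > h.py <<'E'
from bench import ctrl
import cv2, numpy as np
from scipy.spatial.transform import Rotation as R
np.set_printoptions(precision=4,suppress=True)
def cast(p,uv,z):
    d=p["pose"][:3,:3]@np.linalg.solve(p["K"],[uv[0],uv[1],1.]); o=p["pose"][:3,3]
    return o+d*(z-o[2])/d[2]
def proj(p,X):
    c=p["pose"][:3,:3].T@(np.asarray(X)-p["pose"][:3,3]); q=p["K"]@c; return q[:2]/q[2]
def tri(pa,ua,pb,ub):
    A=[];b=[]
    for p,u in((pa,ua),(pb,ub)):
        d=p["pose"][:3,:3]@np.linalg.solve(p["K"],[u[0],u[1],1.]); d/=np.linalg.norm(d)
        M=np.eye(3)-np.outer(d,d); A.append(M); b.append(M@p["pose"][:3,3])
    return np.linalg.lstsq(np.vstack(A),np.hstack(b),rcond=None)[0]
def go(pos,xang):
    """shift (mm, tool axes) and turn to a tool-down pose whose tool x points at angle xang"""
    s=ctrl.get_state(); T=R.from_rotvec(s["tool_rot"])
    c,n=np.cos(xang),np.sin(xang); G=R.from_matrix(np.array([[c,n,0],[n,-c,0],[0,0,-1]]))
    print("t",round(s["time"],2),"at",s["position"],"shift",T.inv().apply(np.array(pos)-s["position"])*1000,"turn",(T.inv()*G).as_rotvec(),"F",s["ft_force"],"q",s["joint_positions"])
def snap(n,name):
    p=ctrl.camera_params(n); im=ctrl.get_image(n)[:,:,::-1].copy(); cv2.imwrite(f"pics/{name}.png",im)
    np.savez(f"pics/{name}.npz",K=p["K"],pose=p["pose"]); return im,p
def load(name): return dict(np.load(f"pics/{name}.npz"))
E
python3 - <<'E'
from h import *
p=ctrl.camera_params("top")
for n,u,z in[("former",(336,172),.05),("post",(316,184),.066),("pinA",(440,204),.1),("pinB",(436,229),.1),("nose",(247,196),.04),("gripend",(262,259),.02),("block",(436,220),.05),("plateL",(302,160),.02),("plateR",(372,197),.02),("plateTR",(358,141),.02),("plateBL",(315,209),.02)]: print(n,cast(p,u,z))
go([.44,-.29,.25],0.)
E
```

```text
former [ 0.6402 -0.0433  0.05  ]
post [0.5988 0.0221 0.066 ]
pinA [ 0.521 -0.356  0.1  ]
pinB [ 0.445  -0.3385  0.1   ]
nose [0.5696 0.2466 0.04  ]
gripend [0.3671 0.2006 0.02  ]
block [ 0.4771 -0.3557  0.05  ]
plateL [0.6909 0.0679 0.02  ]
plateR [ 0.5605 -0.1603  0.02  ]
plateTR [ 0.7524 -0.1215  0.02  ]
plateBL [0.5249 0.0276 0.02  ]
t 0.1 at [ 0.2928 -0.5798  0.2215] shift [ 262.0244 -192.3041  -28.1476] turn [-0.0017  0.0005  0.4678] F [-0.4136 -0.4176 -0.3415] q [ 1.1171  0.3218 -0.0701  1.4516  0.0226  1.3708 -0.0569]
```

```bash
python3 -m creep '[[[1,262,-192,-28,0,0,0.468],[1,262,-192,-28,0,0,0.468],[1,262,-192,-28,0,0,0.468],[1,262,-192,-28,0,0,0.468],[1,262,-192,-28,0,0,0.468]]]'
python3 - <<'E'
from h import *
go([.48,-.35,.25],0.)
E
```

```text
time: 0.6
position: [0.4055, -0.3579, 0.2437]
tool_rot: [-3.141, 0.002, 0.001]
ft_force: [0.7, 0.1, -0.5]
grip_width: 1.0
t 0.6 at [ 0.4055 -0.3579  0.2437] shift [74.4629 -8.0046 -6.3711] turn [-0.0002  0.0005 -0.001 ] F [ 0.741   0.0667 -0.4567] q [ 0.8377  0.0873 -0.1742  1.687   0.0156  1.3691 -0.9108]
```

```bash
python3 -m creep '[[[1,60,-5,-6,0,0,0],[1,60,-5,-6,0,0,0],[1,60,-5,-6,0,0,0],[1,60,-5,-6,0,0,0]]]'
python3 - <<'E'
from h import *
im,p=snap("wrist","w1"); print(ctrl.get_state()["position"])
E
```

```text
time: 1.0
position: [0.4639, -0.356, 0.2493]
tool_rot: [-3.142, 0.003, 0.003]
ft_force: [-0.6, 0.3, 0.1]
grip_width: 0.997
[ 0.4634 -0.3564  0.2494]
```

View pics/w1.png

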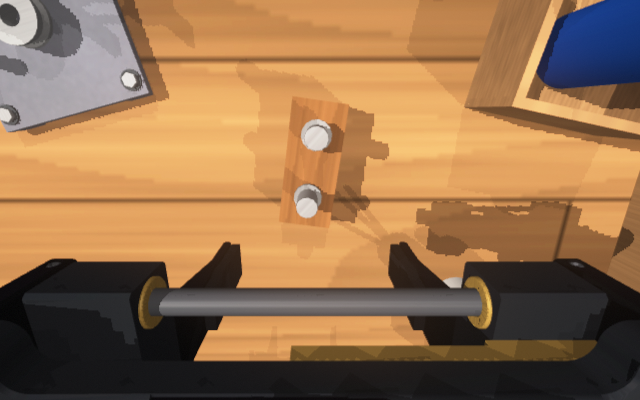

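The wrist view shows heads at about (316,134) (far pin A) and (306,208) (near pin B) on the block. I'll enlarge the side view to tell which one is long.

Run:
```python
import cv2,numpy as np
a=cv2.imread("pics/side0.png")[270:340,260:350]; b=cv2.imread("pics/w1.png")[90:235,265:365]
a=cv2.resize(a,None,fx=5,fy=5,interpolation=cv2.INTER_CUBIC); b=cv2.resize(b,None,fx=3.3,fy=3.3,interpolation=cv2.INTER_CUBIC)
c=np.zeros((max(len(a),len(b)),a.shape[1]+b.shape[1],3),np.uint8); c[:len(a),:a.shape[1]]=a; c[:len(b),a.shape[1]:]=b
cv2.imwrite("pics/c1.png",c)
```

```text
(no output)
```

View pics/c1.png

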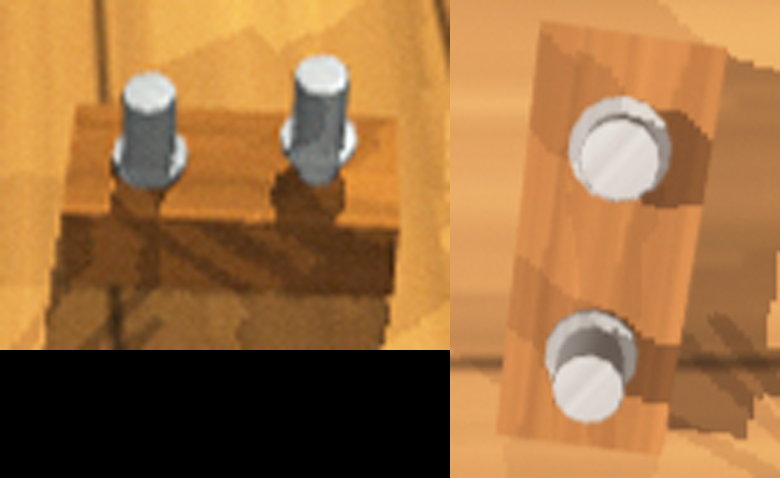

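The long pin is A, the one further in x: its bare shank shows under the collar.

Run:
```python
from h import *
p=load("w1"); sd=ctrl.camera_params("side")
a=cast(p,(316.5,138.5),.111); b=cast(p,(306.8,207.6),.095); print(a,b,np.linalg.norm((a-b)[:2]), np.arctan2(*(a-b)[1::-1]))
print(tri(p,(316.5,138.5),sd,(324.4,285)),tri(p,(306.8,207.6),sd,(289.8,288.4)))
go([.62,-.05,.25],0.2)
```

```text
[ 0.5219 -0.3585  0.111 ] [ 0.4467 -0.348   0.095 ] 0.07597825283194787 -0.13961843798229076
[ 0.5216 -0.3585  0.1104] [ 0.4463 -0.3478  0.0945]
t 1.05 at [ 0.4634 -0.3564  0.2494] shift [ 155.697  -306.8263   -0.8904] turn [-0.0001  0.0016 -0.2028] F [ 0.8163 -0.3254  0.0025] q [ 0.7872  0.1797 -0.2031  1.5738  0.0376  1.3932 -0.9931]
```

```bash
python3 -m creep '[[[1,80,-160,0,0,0,-0.1],[1,80,-160,0,0,0,-0.1],[1,156,-307,0,0,0,-0.2],[1,156,-307,0,0,0,-0.2],[1,156,-307,0,0,0,-0.2]]]';python3 -m creep '[[[1,0,-60,0,0,0,0],[1,0,-60,0,0,0,0],[1,0,-60,0,0,0,0],[1,0,-60,0,0,0,0]]]'
python3 - <<'E'
from h import *
im,p=snap("wrist","w2"); print(ctrl.get_state()["position"])
go([.49,.22,.25],0.2)
E
```

```text
time: 1.55
position: [0.5778, -0.1326, 0.25]
tool_rot: [3.125, 0.307, -0.0]
ft_force: [0.7, 0.0, -0.2]
grip_width: 1.001
time: 1.95
position: [0.5658, -0.0763, 0.2499]
tool_rot: [3.125, 0.307, -0.001]
ft_force: [0.2, 0.4, 0.2]
grip_width: 1.0
[ 0.5659 -0.0767  0.2499]
t 2.0 at [ 0.5659 -0.0767  0.2499] shift [ -16.9249 -305.8103   -0.6441] turn [ 0.0017  0.0004 -0.0048] F [ 0.2127 -0.32    0.5336] q [ 0.4657  0.1655 -0.4255  1.5998  0.0709  1.3913 -1.343 ]
```

View pics/w2.png

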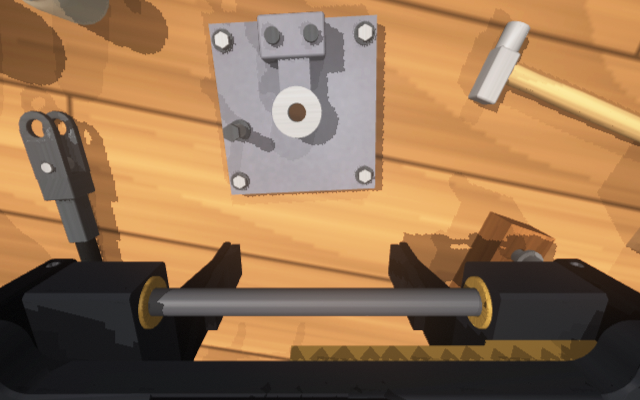

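The former ring is at (297,111), the bolts at (222,40), (366,33), (365,176) and (240,181), and the stop post at (236,131). The lever is at the left edge, with its ear bores around (37,122).

Run:
```python
from h import *
im=cv2.imread("pics/w2.png"); p=load("w2")
hsv=cv2.cvtColor(im,cv2.COLOR_BGR2HSV); m=((hsv[...,2]>190)&(hsv[...,1]<45)).astype(np.uint8)
n,l,st,c=cv2.connectedComponentsWithStats(m)
B=[]
for i in range(1,n):
    if st[i,4]>60 and 200<c[i][0]<390 and c[i][1]<200:
        ct=max(cv2.findContours((l==i).astype(np.uint8),0,2)[0],key=len); (cc,r)=cv2.minEnclosingCircle(ct)
        print(st[i],c[i],cc,r)
        if st[i,4]>800: print(" former",cast(p,cc,.05), cast(p,cv2.fitEllipse(ct)[0],.05), cv2.fitEllipse(ct)[1])
        else: q=cast(p,cc,.024); B.append(q); print("  bolt",q)
B=np.array(B); print(B.mean(0))
# bore dark
g=cv2.cvtColor(im,cv2.COLOR_BGR2GRAY)[95:128,280:315]; ct=max(cv2.findContours((g<150).astype(np.uint8),0,2)[0],key=lambda k:cv2.contourArea(k) if cv2.contourArea(k)<500 else 0)
(cc,r)=cv2.minEnclosingCircle(ct); print("bore",cc[0]+280,cc[1]+95,r,cast(p,(cc[0]+280,cc[1]+95),.05))
# plate hull
pl=((hsv[...,1]<60)&(hsv[...,2]>60)).astype(np.uint8); pl[:, :195]=0;pl[:,395:]=0;pl[205:]=0
pl=cv2.morphologyEx(pl,cv2.MORPH_OPEN,np.ones((3,3)))
ct=max(cv2.findContours(pl,0,2)[0],key=cv2.contourArea)[:,0]
# right edge & left edge & front edge
R_=np.array([[max(ct[ct[:,1]==y][:,0]),y] for y in range(60,170,5) if (ct[:,1]==y).any()]); L_=np.array([[min(ct[ct[:,1]==y][:,0]),y] for y in range(40,180,5) if (ct[:,1]==y).any()])
F_=np.array([[x,max(ct[ct[:,0]==x][:,1])] for x in range(250,360,5) if (ct[:,0]==x).any()])
for nme,E in(("R",R_),("L",L_),("F",F_)):
    W=np.array([cast(p,e,.02)[:2] for e in E]); v=cv2.fitLine(W.astype(np.float32),cv2.DIST_HUBER,0,.001,.001).ravel(); print(nme,len(E),v,np.arctan2(v[1],v[0]))
```

```text
[359  24  13  16 161] [364.9317  31.6832] (365.0, 31.5) 7.566473007202148
  bolt [ 0.7429 -0.1006  0.024 ]
[215  32  13  16 158] [220.8797  39.3038] (220.5, 39.5) 7.648629188537598
  bolt [0.7031 0.0587 0.024 ]
[ 272   86   49   52 1713] [296.0455 111.2674] (296.0, 111.4117660522461) 25.899093627929688
 former [ 0.6432 -0.0407  0.05  ] [ 0.6433 -0.0407  0.05  ] (48.38131332397461, 50.98106002807617)
[359 170  12  12 109] [364.5138 175.5505] (364.5, 175.5) 6.041623115539551
  bolt [ 0.582  -0.1401  0.024 ]
[233 176  12  12 103] [238.767  181.3981] (238.5, 181.5) 6.041623115539551
  bolt [0.5426 0.0188 0.024 ]
[ 0.6426 -0.0408  0.024 ]
bore 296.5 112.0 9.34087085723877 [ 0.6427 -0.0413  0.05  ]
R 6 [0.9678 0.2517 0.6367 0.0548] 0.25440958
L 8 [ 0.5581 -0.8298  0.6567  0.0355] -0.9787039
F 4 [ 0.9639  0.2661  0.6418 -0.0248] 0.26939395
```

```bash
python3 -m creep '[[[1,-17,-130,0,0,0,0],[1,-17,-130,0,0,0,0],[1,-17,-226,0,0,0,0],[1,-17,-226,0,0,0,0],[1,-17,-226,0,0,0,0]]]';python3 -m creep '[[[1,-40,-30,0,0,0,0],[1,-40,-30,0,0,0,0],[1,-40,-30,0,0,0,0],[1,-40,-30,0,0,0,0]]]'
python3 - <<'E'
from h import *
im,p=snap("wrist","w3"); print(ctrl.get_state()["position"])
go([.49,.22,.25],0.2)
E
```

```text
time: 2.5
position: [0.5041, 0.1472, 0.2503]
tool_rot: [-3.125, -0.315, -0.001]
ft_force: [0.1, -0.2, 0.1]
grip_width: 1.001
time: 2.9
position: [0.4611, 0.164, 0.2501]
tool_rot: [3.126, 0.307, 0.001]
ft_force: [0.9, -0.6, 0.1]
grip_width: 0.998
[0.461  0.1642 0.25  ]
t 2.95 at [0.461  0.1642 0.25  ] shift [ 39.2584 -49.0756   0.0061] turn [ 0.0002 -0.0005 -0.0043] F [ 0.9349 -0.1641  0.2962] q [ 0.2401 -0.0147 -0.6243  1.7762 -0.0085  1.3769 -1.7576]
```

View pics/w3.png

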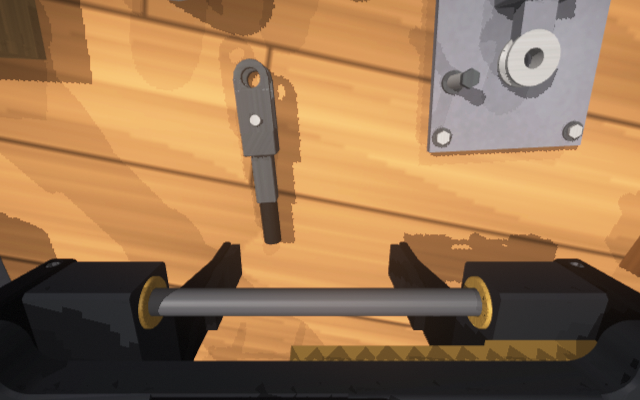

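The lever shows its upper-ear bore at ~(253,77), the roller pin head at (255,120) and the grip end at (272,240). Two edges of the upper face are clearly visible. Bender: origin (0.643, -0.041), yaw 0.243 from the bolts. The bolt square is consistent.

Run:
```python
from h import *
im=cv2.imread("pics/w3.png"); p=load("w3")
hsv=cv2.cvtColor(im,cv2.COLOR_BGR2HSV)
m=((hsv[...,2]>190)&(hsv[...,1]<45)).astype(np.uint8)[110:130,245:265]
M=cv2.moments(m,True); rv=(245+M['m10']/M['m00'],110+M['m01']/M['m00']); R0=cast(p,rv,.0405); print("rivet",rv,R0)
d=((hsv[...,1]<70)&(hsv[...,2]<150)).astype(np.uint8); d[:, :215]=0; d[:,300:]=0; d[250:]=0; d[:50]=0
n,l,st,c=cv2.connectedComponentsWithStats(d); i=1+st[1:,4].argmax(); print(st[i])
d=(l==i).astype(np.uint8)
Lp=[];Rp=[]
for y in range(90,150,4):
    xs=np.where(d[y])[0]; Lp.append(cast(p,(xs.min()-.0,y),.04)[:2]); Rp.append(cast(p,(xs.max()+1,y),.04)[:2])
for E in(Lp,Rp):
    v=cv2.fitLine(np.array(E,np.float32),cv2.DIST_HUBER,0,.001,.001).ravel(); print(v,np.arctan2(v[1],v[0]))
Lp=np.array(Lp);Rp=np.array(Rp); print(np.linalg.norm(Lp-Rp,axis=1))
print("nose",cast(p,(np.where(d[st[i,1]])[0].mean(),st[i,1]),.04))
# crop to bigger for viewing
cv2.imwrite("pics/c3.png",cv2.resize(im[50:250,215:315],None,fx=3,fy=3,interpolation=cv2.INTER_CUBIC))
```

```text
rivet (254.57692307692307, 119.6025641025641) [0.5201 0.2465 0.0405]
[ 233   59   44  144 3988]
[0.9651 0.2618 0.5132 0.2637] 0.26489612
[0.9841 0.1777 0.535  0.2253] 0.17861271
[0.0434 0.0447 0.0438 0.0428 0.0441 0.0431 0.0444 0.0434 0.0436 0.0437
 0.0404 0.0393 0.0395 0.0396 0.0386]
nose [0.5832 0.2615 0.04  ]
```

View pics/c3.png

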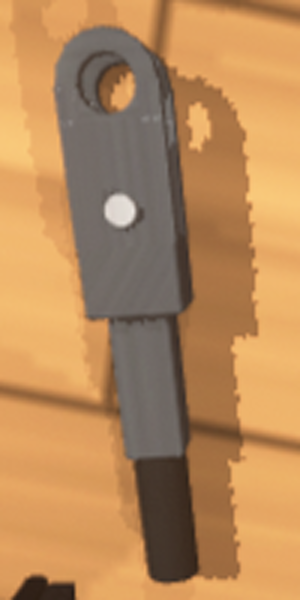

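The crop shows the upper bore rim spanning ~x 77–138, y 50–115 (centre ≈ (250.8,77.3) full-frame), the left upper edge from (57,80) to (87,315) and the right from (165,110) to (178,305).

Run:
```python
from h import *
p=load("w3"); f=lambda x,y:cast(p,(215+x/3,50+y/3),.04)
b=f(107.5,82); r=cast(p,(254.58,119.6),.0405); print("bore",b,"rivet",r,np.linalg.norm((b-r)[:2]),np.arctan2(*(b-r)[1::-1]))
for A,B in(((87,315),(57,80)),((178,305),(165,110))):
    v=f(*B)-f(*A); print(np.arctan2(v[1],v[0]),f(*A),f(*B))
g=cast(p,(215+173/3,50+578/3),.013); v=b-g; print("gripend",g,np.linalg.norm(v[:2]),np.arctan2(v[1],v[0]))
a=.235
for k in(.0,): 
    web=r[:2]-.027*np.array([np.cos(a),np.sin(a)]); print("web",web)
q=load("w2"); print(cast(q,(36.5,125),.04))
go([web[0],web[1],.12],a)
```

```text
bore [0.5648 0.257  0.04  ] rivet [0.5201 0.2465 0.0405] 0.04597044758243102 0.22958072453142156
0.2531955259050342 [0.4765 0.2537 0.04  ] [0.5619 0.2757 0.04  ]
0.22198586086983665 [0.4876 0.2181 0.04  ] [0.5593 0.2343 0.04  ]
gripend [0.3558 0.2033 0.013 ] 0.2158731287616599 0.2512936866983207
web [0.4938 0.2403]
[0.5687 0.2572 0.04  ]
t 2.95 at [0.461  0.1642 0.25  ] shift [ 46.8829 -68.2299 130.006 ] turn [ 0.0002 -0.0005 -0.0393] F [ 0.9349 -0.1641  0.2962] q [ 0.2401 -0.0147 -0.6243  1.7762 -0.0085  1.3769 -1.7576]
```

```bash
python3 -m creep '[[[1,30,-40,30,0,0,-0.039],[1,47,-68,60,0,0,-0.039],[1,47,-68,100,0,0,-0.039],[1,47,-68,140,0,0,-0.039],[1,47,-68,140,0,0,-0.039]]]'; python3 -m creep '[[[1,0,0,0,0,0,0],[1,0,0,0,0,0,0]]]'
python3 - <<'E'
from h import *
go([.494,.240,.006],.238)
im,p=snap("wrist","w4")
cv2.imwrite("pics/w4s.png",im)
E
```

```text
time: 3.45
position: [0.4892, 0.2391, 0.104]
tool_rot: [3.117, 0.371, -0.018]
ft_force: [-1.4, -0.9, -0.2]
grip_width: 1.0
time: 3.65
position: [0.4943, 0.2425, 0.1122]
tool_rot: [-3.119, -0.372, -0.006]
ft_force: [0.8, -0.7, -0.6]
grip_width: 0.997
t 3.65 at [0.4943 0.2425 0.1122] shift [ -1.2402   2.4397 106.2108] turn [-0.0005 -0.0037 -0.0008] F [ 0.7952 -0.6954 -0.5504] q [ 0.1058  0.2572 -0.6904  1.8186  0.1813  1.1256 -1.9799]
```

View pics/w4s.png

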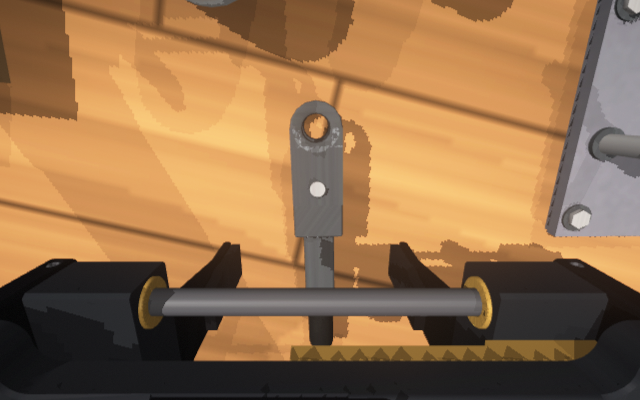

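The lever is lined up between the fingers: bore (316,126), rivet (317.5,189). I'll refine from here and descend.

```bash
python3 - <<'E'
from h import *
p=load("w4"); r=cast(p,(317.5,189.5),.0405); b=cast(p,(316,126),.04); print(r,b,np.linalg.norm((b-r)[:2]),np.arctan2(*(b-r)[1::-1]))
im=cv2.imread("pics/w4.png"); print([ [y,*np.where((im[y,270:360].max(1)<135)&(np.ptp(im[y,270:360].astype(int),axis=1)<30))[0][[0,-1]]+270] for y in(150,170,200,220)])
E
python3 -m creep '[[[1,-1,2,40,0,0,0],[1,-1,2,75,0,0,0],[1,-1,2,95,0,0,0],[1,-1,2,104,0,0,0],[1,-1,2,104,0,0,0]]]'
python3 -m creep '[[[0.4,0,0,0,0,0,0],[0.4,0,0,0,0,0,0],[0.4,0,0,0,0,0,0],[0.4,0,0,0,0,0,0],[0.4,0,0,0,0,0,0]]]' 40;  python3 -c "
from h import *
go([.494,.240,.006],.238)"
```

```text
[0.5188 0.2452 0.0405] [0.5659 0.2578 0.04  ] 0.0487445240490308 0.26160639689170445
[[150, np.int64(291), np.int64(342)], [170, np.int64(292), np.int64(342)], [200, np.int64(294), np.int64(342)], [220, np.int64(295), np.int64(341)]]
time: 4.2
position: [0.4922, 0.2401, 0.0063]
tool_rot: [3.119, 0.374, 0.001]
ft_force: [0.3, 0.9, -0.9]
grip_width: 0.998
time: 4.7
position: [0.492, 0.2402, 0.0062]
tool_rot: [3.119, 0.374, 0.001]
ft_force: [-0.3, 0.4, -0.4]
grip_width: 0.629
t 4.7 at [0.492  0.2402 0.0062] shift [1.9253 0.711  0.2174] turn [ 0.0001 -0.0007  0.0008] F [-0.3307  0.4064 -0.3876] q [ 0.0562  0.3925 -0.6465  1.9073  0.2908  0.9352 -2.0605]
```

```bash
python3 -m creep '[[[0.3,0,0,0,0,0,0],[0.3,0,0,0,0,0,0],[0.3,0,0,0,0,0,0],[0.3,0,0,0,0,0,0],[0.3,0,0,0,0,0,0]]]' 50; python3 -m creep '[[[0.3,0,0,-10,0,0,0],[0.3,0,0,-40,0,0,0],[0.3,0,0,-75,0,0,0],[0.3,0,0,-90,0,0,0],[0.3,0,0,-90,0,0,0]]]'
python3 - <<'E'
from h import *
go([.494,-.078,.1],.243); im,p=snap("wrist","w5")
hsv=cv2.cvtColor(im,cv2.COLOR_BGR2HSV); m=((hsv[...,2]>180)&(hsv[...,1]<45)).astype(np.uint8); m[:, :290]=0;m[:,345:]=0;m[:100]=0;m[260:]=0
n,l,st,c=cv2.connectedComponentsWithStats(m); print(st[1:],c[1:])
d=p["pose"]; print(d[:3,3])
E
```

```text
time: 5.2
position: [0.4917, 0.2396, 0.0058]
tool_rot: [3.118, 0.374, -0.001]
ft_force: [-0.6, -2.0, 2.3]
grip_width: 0.453
time: 5.7
position: [0.4928, 0.2411, 0.0975]
tool_rot: [-3.118, -0.374, -0.006]
ft_force: [0.8, 0.3, -9.3]
grip_width: 0.452
t 5.7 at [0.4928 0.2411 0.0975] shift [-74.3599 310.353   -2.9239] turn [-0.0006 -0.004  -0.004 ] F [ 0.7817  0.2714 -9.2803] q [ 0.1066  0.2705 -0.6912  1.8376  0.1934  1.0972 -1.9868]
[[301 228  27  25 515]] [[313.6699 239.9981]]
[0.5743 0.26   0.2618]
```

View pics/w5.png

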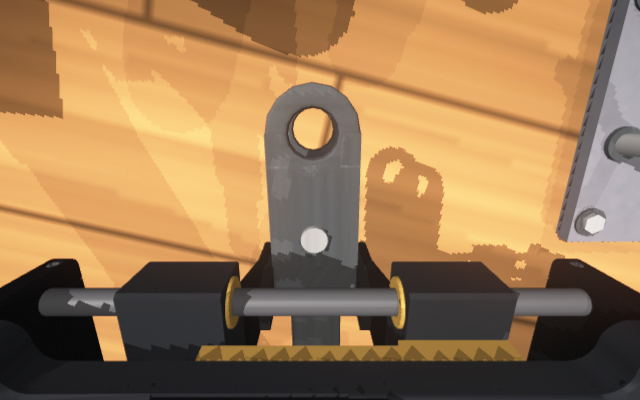

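The lever is held level between the pads: bore rim ~(312,131), rivet (314,240).

Run:
```python
from h import *
p=load("w5"); im=cv2.imread("pics/w5.png"); s=ctrl.get_state(); P=s["position"]; T=R.from_rotvec(s["tool_rot"])
hsv=cv2.cvtColor(im,cv2.COLOR_BGR2HSV)
d=(hsv[95:165,275:352,1]<90).astype(np.uint8)  # metal; hole shows wood
h=1-d; n,l,st,c=cv2.connectedComponentsWithStats(h)
for i in range(1,n):
    if 300<st[i,4]<3000: print(st[i]+[275,95,0,0,0])
for z in(.1317,.128):
  r=cast(p,(313.7,240),z+.0005); b=cast(p,(312,130.5),z)
  print(z,b,np.linalg.norm((b-r)[:2]),"bore in tool",T.inv().apply(b-P)*1000,"rivet",T.inv().apply(r-P)*1000,np.arctan2(*(b-r)[1::-1]))
# nose half-width at y=190 row: lever edges
for y in(180,200,220):
    xs=np.where((hsv[y,255:375,1]<60)&(hsv[y,255:375,2]<150))[0]+255; print(y,xs[0],xs[-1],np.linalg.norm(cast(p,(xs[0],y),.1317)-cast(p,(xs[-1]+1,y),.1317)))
```

```text
[ 293  107   41   43 1366]
0.1317 [0.5667 0.2593 0.1317] 0.04880122580088434 bore in tool [ 77.4999  -0.7943 -36.0458] rivet [ 28.7026  -0.188  -36.5695] 0.25121941860982805
0.128 [0.5665 0.2593 0.128 ] 0.050195701786967875 bore in tool [ 77.2845  -0.8277 -32.3459] rivet [ 27.0929  -0.2043 -32.8703] 0.2512166781041648
180 267 359 0.04028599259234112
200 269 358 0.039774908115247753
220 270 357 0.03969382679389591
```

```bash
python3 -m creep '[[[0.3,-30,40,0,0,0,0],[0.3,-60,80,0,0,0,0],[0.3,-90,125,0,0,0,0],[0.3,-90,170,0,0,0,0],[0.3,-90,215,0,0,0,0]]]'; python3 -m creep '[[[0.3,0,40,0,0,0,0],[0.3,0,80,0,0,0,0],[0.3,0,95,0,0,0,0],[0.3,0,95,0,0,0,0],[0.3,0,95,0,0,0,0]]]'; python3 -c "
from h import *
go([.4771,-.0828,.06],.243)"
```

```text
time: 6.25
position: [0.4522, 0.0076, 0.0936]
tool_rot: [3.118, 0.374, -0.006]
ft_force: [1.8, -0.2, -7.6]
grip_width: 0.458
time: 6.75
position: [0.476, -0.0813, 0.0939]
tool_rot: [-3.117, -0.374, 0.006]
ft_force: [-0.6, 1.0, -10.0]
grip_width: 0.455
t 6.75 at [ 0.476  -0.0813  0.0939] shift [ 0.8764  1.819  33.8753] turn [-0.0029  0.0033 -0.0043] F [-0.6321  1.0028 -9.9695] q [ 0.5477  0.1022 -0.4508  1.9923  0.0491  1.0619 -1.2573]
```

```bash
python3 -m creep '[[[0.3,0,1.5,15,0,0,0],[0.3,0,1.5,34,0,0,0],[0.3,0,1.5,34,0,0,0],[0.3,0,1.5,34,0,0,0]]]'
python3 - <<'E'
from h import *
go([.4771,-.0828,.0258],.243)
im,p=snap("wrist","w6"); sd,ps=snap("side","s6")
c=np.vstack([cv2.resize(im[30:270,180:440],None,fx=2,fy=2,interpolation=cv2.INTER_CUBIC)[:, :520]])
a=cv2.resize(sd[180:290,250:400],None,fx=1.85*480/352*.0+2.6,fy=2.6,interpolation=cv2.INTER_CUBIC)
a=a[:480,:280]
o=np.zeros((480,800,3),np.uint8); o[:,:520]=c; o[:a.shape[0],520:520+a.shape[1]]=a
cv2.imwrite("pics/c6.png",o)
E
```

```text
time: 7.15
position: [0.4771, -0.0822, 0.0613]
tool_rot: [-3.118, -0.378, 0.003]
ft_force: [-0.1, -0.1, -9.6]
grip_width: 0.453
t 7.15 at [ 0.4771 -0.0822  0.0613] shift [-0.0583  0.6383 35.4748] turn [-0.0014  0.0018 -0.0019] F [-0.1032 -0.0849 -9.6002] q [ 0.5406  0.1467 -0.4492  2.0208  0.0751  0.9919 -1.2753]
```

View pics/c6.png

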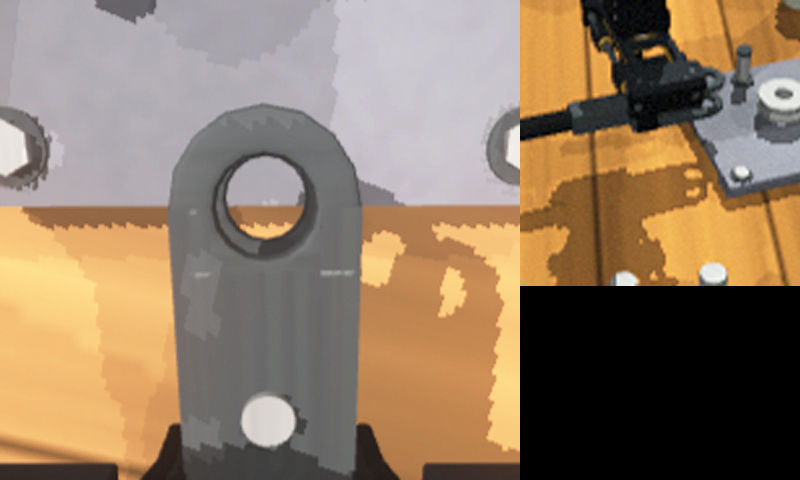

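The bore (266,206 in the crop) is centred between the two front bolts, and the lever looks level. Lowering it to the plate.

```bash
python3 -m creep '[[[0.3,0,0.5,15,0,0,0],[0.3,0,0.5,25,0,0,0],[0.3,0,0.5,32,0,0,0],[0.3,0,0.5,32,0,0,0],[0.3,0,0.5,32,0,0,0]]]'; python3 -m creep '[[[0.3,0,0,1,0,0,0],[0.3,0,0,2,0,0,0],[0.3,0,0,2,0,0,0]]]';python3 -m creep '[[[0.3,0,0,0.5,0,0,0],[0.3,0,0,1,0,0,0],[0.3,0,0,1,0,0,0]]]'
```

```text
time: 7.75
position: [0.4783, -0.0842, 0.03]
tool_rot: [-3.119, -0.374, -0.0]
ft_force: [-0.1, 0.6, -8.0]
grip_width: 0.456
time: 8.05
position: [0.4782, -0.0843, 0.028]
tool_rot: [3.119, 0.374, 0.0]
ft_force: [-0.2, 1.2, -9.2]
grip_width: 0.456
time: 8.35
position: [0.478, -0.0843, 0.0268]
tool_rot: [3.119, 0.374, -0.0]
ft_force: [0.1, -0.3, -8.5]
grip_width: 0.456
```

```bash
python3 -m creep '[[[0.3,0,-1,0.5,0,0,0],[0.3,0,-1,0.5,0,0,0]]]';python3 -m creep '[[[0.3,0,0,0.5,0,0,0],[0.3,0,0,0.5,0,0,0]]]';python3 -m creep '[[[0.3,0,0,0.5,0,0,0],[0.3,0,0,0.5,0,0,0]]]'
```

```text
time: 8.55
position: [0.4777, -0.0831, 0.0263]
tool_rot: [-3.119, -0.375, 0.0]
ft_force: [-0.6, 0.1, -8.4]
grip_width: 0.453
time: 8.75
position: [0.4779, -0.0832, 0.0259]
tool_rot: [3.119, 0.374, 0.0]
ft_force: [-0.4, 0.5, -7.1]
grip_width: 0.46
time: 8.95
position: [0.4778, -0.0833, 0.0256]
tool_rot: [3.119, 0.374, -0.0]
ft_force: [-1.5, 0.8, -4.2]
grip_width: 0.456
```

```bash
python3 -m creep '[[[0.3,8,0,0,0,0,0],[0.3,18,0,0,0,0,0],[0.3,28,0,0,0,0,0],[0.3,36,0,0,0,0,0],[0.3,36,0,0,0,0,0]]]';python3 - <<'E'
from h import *
go([.5694,-.0599,.0258],.243)
E
```

```text
time: 9.45
position: [0.515, -0.0743, 0.0256]
tool_rot: [-3.119, -0.375, -0.005]
ft_force: [2.1, -0.5, -5.0]
grip_width: 0.452
t 9.45 at [ 0.515  -0.0743  0.0256] shift [56.2339 -1.0651  0.0287] turn [ 0.0003 -0.0032 -0.0035] F [ 2.0898 -0.4524 -5.0099] q [ 0.4927  0.2686 -0.4434  1.9685  0.1416  0.9311 -1.3526]
```

```bash
python3 -m creep '[[[0.3,5,-0.5,0,0,0,0],[0.3,10,-1,0,0,0,0],[0.3,15,-1,0,0,0,0],[0.3,20,-1,0,0,0,0],[0.3,25,-1,0,0,0,0]]]';python3 -m creep '[[[0.3,5,0,0,0,0,0],[0.3,10,0,0,0,0,0],[0.3,15,0,0,0,0,0],[0.3,20,0,0,0,0,0],[0.3,20,0,0,0,0,0]]]';python3 - <<'E'
from h import *
go([.5694,-.0599,.0258],.243)
E
```

```text
time: 9.95
position: [0.5349, -0.0691, 0.0258]
tool_rot: [3.118, 0.373, -0.008]
ft_force: [-9.3, -0.9, 6.4]
grip_width: 0.455
time: 10.45
position: [0.5561, -0.0638, 0.0258]
tool_rot: [3.118, 0.373, -0.002]
ft_force: [-4.9, -1.7, 1.9]
grip_width: 0.456
t 10.45 at [ 0.5561 -0.0638  0.0258] shift [13.8606 -0.6107 -0.0101] turn [ 0.0008  0.0012 -0.0046] F [-4.9107 -1.7411  1.9191] q [ 0.4455  0.3471 -0.4383  1.8703  0.1781  0.9632 -1.4046]
```

```bash
cat >> h.py <<'E'
def rivet(name):
    im,p=snap("wrist",name)
    hsv=cv2.cvtColor(im,cv2.COLOR_BGR2HSV); m=((hsv[...,2]>180)&(hsv[...,1]<45)).astype(np.uint8); m[:, :290]=0;m[:,345:]=0;m[:215]=0;m[265:]=0
    n,l,st,c=cv2.connectedComponentsWithStats(m); i=1+st[1:,4].argmax(); print("rivet",st[i],c[i]); return im,p
E
python3 -m creep '[[[0.3,5,-0.5,0,0,0,0],[0.3,10,-0.5,0,0,0,0],[0.3,13,-0.5,0,0,0,0],[0.3,13,-0.5,0,0,0,0]]]';python3 - <<'E'
from h import *
go([.5694,-.0599,.0258],.243)
im,p=rivet("w7")
cv2.imwrite("pics/c7.png",cv2.resize(im[60:270,240:390],None,fx=2.8,fy=2.8,interpolation=cv2.INTER_CUBIC))
E
```

```text
time: 10.85
position: [0.568, -0.0605, 0.0258]
tool_rot: [3.118, 0.373, -0.003]
ft_force: [-6.0, -2.4, 3.4]
grip_width: 0.456
t 10.85 at [ 0.568  -0.0605  0.0258] shift [ 1.511  -0.2225  0.0144] turn [ 0.0008  0.0023 -0.0048] F [-5.9639 -2.3792  3.422 ] q [ 0.4316  0.3695 -0.4363  1.8411  0.1873  0.9732 -1.4177]
rivet [301 228  26  25 524] [313.5076 240.3683]
```

View pics/c7.png

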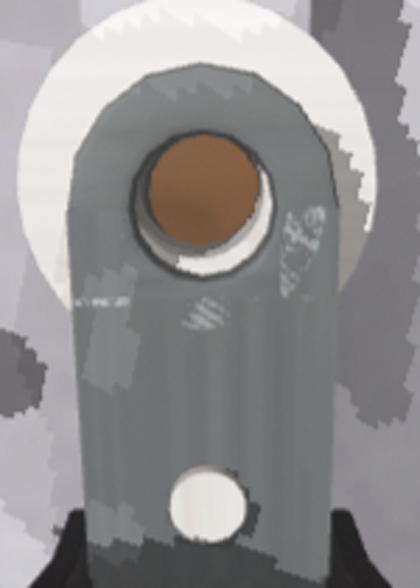

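The upper ear is over the former and I can see right through the bore, with the lever ~1 mm off to the right. The rivet pixel hasn't changed, so there's no slip in the grip. I'll put numbers on it with fits.

```bash
cat >> h.py <<'E'
def fit(name):
    im=cv2.imread(f"pics/{name}.png"); p=load(name); T=R.from_rotvec(ctrl.get_state()["tool_rot"])
    hsv=cv2.cvtColor(im,cv2.COLOR_BGR2HSV).astype(int)
    w=((hsv[...,1]<30)&(hsv[...,2]>205)).astype(np.uint8); w[:40]=0; w[200:]=0; w[:,:230]=0; w[:,385:]=0
    ct=max(cv2.findContours(w,cv2.RETR_EXTERNAL,2)[0],key=cv2.contourArea)[:,0].astype(float)
    X=np.array([cast(p,u,.05)[:2] for u in ct])
    c=np.array([.643,-.041])
    from scipy.optimize import least_squares
    for it in range(4):
        r=np.linalg.norm(X-c,axis=1); k=abs(r-.028)<(.006,.004,.002,.0015)[it]
        c=least_squares(lambda q:np.linalg.norm(X[k]-q,axis=1)-.028,c,loss="soft_l1",f_scale=.0003).x
    print("former",c,k.sum(),"of",len(X))
    # lever rim/nose outline at z=.06: radial search for dark->bright at 20 mm round nose and dark rim at 10.5 mm
    g=cv2.GaussianBlur(cv2.cvtColor(im,cv2.COLOR_BGR2GRAY),(3,3),0).astype(float)
    b=c.copy(); yaw=np.arctan2(T.apply([1,0,0])[1],T.apply([1,0,0])[0])
    for it in range(3):
        pts=[];rr=np.arange(.016,.0245,.0002)
        for a in yaw+np.linspace(-1.3,1.3,40):
            v=[g[tuple(np.round(proj(p,[*(b+q*np.array([np.cos(a),np.sin(a)])),.06])).astype(int)[::-1])] for q in rr]
            dv=np.diff(np.convolve(v,np.ones(5)/5,"valid")); i=dv.argmax()
            if dv[i]>3: pts.append(b+rr[i+3]*np.array([np.cos(a),np.sin(a)]))
        pts=np.array(pts); b=least_squares(lambda q:np.linalg.norm(pts-q,axis=1)-.02,b,loss="soft_l1",f_scale=.0003).x
    print("lever bore by nose",b,len(pts),"resid",np.std(np.linalg.norm(pts-b,axis=1)))
    d=b-c; t=T.apply([1,0,0])[:2]; print("lever minus former: along tool x %.2f, y %.2f mm"%(1000*d@t,1000*d@T.apply([0,1,0])[:2]))
E
python3 - <<'E'
from h import *
fit("w7"); p=load("w7")
print("rim by eye",cast(p,(312.5,132.5),.06)); print("rivet",cast(p,(313.5,240.4),.0605))
E
```

```text
former [ 0.6425 -0.041 ] 88 of 193
lever bore by nose [ 0.6408 -0.0429] 40 resid 0.0007007720689167895
lever minus former: along tool x -2.12, y 1.48 mm
rim by eye [ 0.6414 -0.0427  0.06  ]
rivet [ 0.5947 -0.0543  0.0605]
```

```bash
python3 -m creep '[[[0.3,1,-1,0,0,0,0],[0.3,1.9,-1.4,0,0,0,0],[0.3,1.9,-1.4,0,0,0,0]]]';python3 - <<'E'
from h import *
im,p=rivet("w8"); fit("w8"); s=ctrl.get_state(); print(s["position"],s["ft_force"],s["tool_rot"])
E
```

```text
time: 11.2
position: [0.5691, -0.0598, 0.0258]
tool_rot: [3.117, 0.372, -0.004]
ft_force: [-6.2, -2.9, 4.1]
grip_width: 0.453
rivet [301 228  27  25 524] [313.5649 240.3931]
former [ 0.6426 -0.0409] 114 of 224
lever bore by nose [ 0.6419 -0.0423] 40 resid 0.0005617505486991086
lever minus former: along tool x -1.01, y 1.17 mm
[ 0.5691 -0.0597  0.0258] [-6.9723 -4.0703  3.7649] [ 3.1174  0.3716 -0.0044]
```

```bash
python3 -m creep '[[[0.3,1.2,-1.2,-0.4,0,0,0],[0.3,1.2,-1.2,-0.4,0,0,0],[0.3,1.2,-1.2,-0.4,0,0,0]]]';python3 - <<'E'
from h import *
im,p=rivet("w9"); fit("w9"); s=ctrl.get_state(); print(s["position"],s["ft_force"],s["tool_rot"])
E
```

```text
time: 11.55
position: [0.5711, -0.0575, 0.0258]
tool_rot: [3.118, 0.373, -0.0]
ft_force: [-3.0, -4.1, -0.5]
grip_width: 0.456
rivet [301 228  26  25 530] [313.5792 240.2585]
former [ 0.6425 -0.041 ] 153 of 305
lever bore by nose [ 0.6439 -0.04  ] 40 resid 0.0005788430983848709
lever minus former: along tool x 1.56, y -0.73 mm
[ 0.5711 -0.0575  0.0258] [-3.3812 -3.8419 -1.1734] [ 3.1181  0.3728 -0.0005]
```

```bash
python3 -m creep '[[[0.3,-1.3,0.7,-0.2,0,0,0],[0.3,-1.3,0.7,-0.2,0,0,0],[0.3,-1.3,0.7,-0.2,0,0,0]]]';python3 - <<'E'
from h import *
im,p=rivet("w10"); fit("w10"); s=ctrl.get_state(); print(s["position"],s["ft_force"],s["tool_rot"])
E
```

```text
time: 11.9
position: [0.5707, -0.0569, 0.0259]
tool_rot: [-3.119, -0.375, -0.002]
ft_force: [1.6, -1.7, -5.4]
grip_width: 0.456
rivet [301 228  26  25 526] [313.5323 240.0342]
former [ 0.6425 -0.0411] 135 of 297
lever bore by nose [ 0.6434 -0.0392] 40 resid 0.0004395381393543889
lever minus former: along tool x 1.31, y -1.62 mm
[ 0.5706 -0.0568  0.0258] [ 1.3812 -0.927  -4.6776] [-3.1187 -0.375  -0.0016]
```

```bash
python3 -m creep '[[[0.3,-1.2,1.5,0,0,0,0],[0.3,-1.2,1.5,0,0,0,0],[0.3,-1.2,1.5,0,0,0,0]]]';python3 - <<'E'
from h import *
im,p=rivet("w11"); fit("w11"); s=ctrl.get_state(); print(s["position"],s["ft_force"],s["tool_rot"])
E
```

```text
time: 12.25
position: [0.5693, -0.0579, 0.0259]
tool_rot: [-3.118, -0.376, -0.0]
ft_force: [1.7, 1.5, -5.7]
grip_width: 0.452
rivet [301 228  26  25 528] [313.4697 240.1004]
former [ 0.6426 -0.041 ] 139 of 253
lever bore by nose [ 0.6421 -0.0402] 40 resid 0.0005348848924898342
lever minus former: along tool x -0.24, y -0.89 mm
[ 0.5693 -0.0581  0.0259] [ 0.4119  2.1739 -5.4856] [-3.1182 -0.3755 -0.0001]
```

```bash
python3 -m creep '[[[0.3,0,0.4,0,0,0,0],[0.3,0,0.6,0,0,0,0],[0.6,0,0.6,0,0,0,0],[0.6,0,0.6,0,0,0,0],[0.7,0,0.6,0,0,0,0]]]';python3 - <<'E'
from h import *
im,p=rivet("w12"); fit("w12"); s=ctrl.get_state(); print(s["position"],s["ft_force"],s["grip_width"])
E
```

```text
time: 12.8
position: [0.5702, -0.0605, 0.0268]
tool_rot: [3.118, 0.373, 0.002]
ft_force: [-0.6, 0.4, -0.9]
grip_width: 0.619
rivet [297 229  26  24 519] [309.5241 240.6185]
former [ 0.6426 -0.0409] 123 of 245
lever bore by nose [ 0.6419 -0.0412] 40 resid 0.0008214891072386472
lever minus former: along tool x -0.77, y 0.07 mm
[ 0.5701 -0.0604  0.0267] [-0.1624 -0.4869 -0.4561] 0.6496613978379755
```

```bash
python3 -m creep '[[[0.85,0,0,-10,0,0,0],[1,0,0,-50,0,0,0],[1,0,0,-100,0,0,0],[1,0,0,-150,0,0,0],[1,0,0,-175,0,0,0]]]';python3 -m creep '[[[1,0,0,0,0,0,0],[1,0,0,0,0,0,0]]]';python3 - <<'E'
from h import *
im,p=snap("wrist","w13"); go([.5217,-.3585,.16],-.14); 
cv2.imwrite("pics/w13.png",im)
# lever bore & former from here: print rivet blobs
hsv=cv2.cvtColor(im,cv2.COLOR_BGR2HSV); m=((hsv[...,2]>180)&(hsv[...,1]<45)).astype(np.uint8)
n,l,st,c=cv2.connectedComponentsWithStats(m)
for i in range(1,n):
    if st[i,4]>40 and c[i][1]<260: print(st[i],c[i],cast(p,c[i],.0605))
E
```

```text
time: 13.35
position: [0.5716, -0.0596, 0.2072]
tool_rot: [3.117, 0.374, 0.012]
ft_force: [1.0, -0.4, -0.2]
grip_width: 0.982
time: 13.55
position: [0.5696, -0.0598, 0.2019]
tool_rot: [3.118, 0.374, 0.002]
ft_force: [0.1, -0.2, -0.6]
grip_width: 0.998
t 13.6 at [ 0.5688 -0.0598  0.2005] shift [-116.38    279.1043   40.6123] turn [0.0002 0.001  0.3787] F [-0.4926  0.1223 -0.4382] q [ 0.4686  0.1983 -0.4654  1.6666  0.0922  1.2994 -1.3459]
[ 276    8   56   46 1232] [304.2427  31.8458] [ 0.7141 -0.0164  0.0605]
[387  23  16  19 218] [394.6743  31.7936] [ 0.733  -0.0943  0.0605]
[222  24  16  19 215] [229.6698  32.8372] [0.6977 0.0477 0.0605]
[ 516   28   64   91 2050] [547.6532  73.7634] [ 0.7334 -0.242   0.0605]
[ 348   41   56  166 5922] [376.4458 125.0542] [ 0.6526 -0.1021  0.0605]
[336  42  12  11  86] [342.2209  48.407 ] [ 0.7092 -0.0526  0.0605]
[296  61  27  17 197] [305.0863  67.0102] [ 0.6864 -0.0236  0.0605]
[311  70  19  16 121] [319.595   78.1818] [ 0.6804 -0.0387  0.0605]
[285  89  56  49 742] [309.5054 105.2884] [ 0.655  -0.0352  0.0605]
[228 147   7  27  93] [230.7957 157.0968] [0.589  0.0297 0.0605]
[248 151  12  17 135] [253.8741 159.1778] [0.5924 0.007  0.0605]
[308 163  11  12 108] [313.0833 168.6759] [ 0.597  -0.0526  0.0605]
[250 171  12  13  71] [255.9437 177.1127] [0.5749 0.0017 0.0605]
[378 187  13  14 140] [384.1    193.3429] [ 0.5892 -0.1298  0.0605]
[236 188  14  14 138] [242.3623 194.029 ] [0.5541 0.0122 0.0605]
[233 198  14  10  46] [237.8478 204.3913] [0.542  0.0149 0.0605]
[249 201  21   6  74] [258.6216 204.4189] [ 0.547  -0.0062  0.0605]
```

```bash
python3 -m creep '[[[1,-18,45,0,0,0,0.1],[1,-37,90,0,0,0,0.2],[1,-56,135,0,0,0,0.3],[1,-75,180,0,0,0,0.379],[1,-94,225,0,0,0,0.379]]]';python3 -m creep '[[[1,0,0,0,0,0,0],[1,0,0,0,0,0,0]]]';python3 - <<'E'
from h import *
go([.5217,-.3585,.15],-.14)
E
```

```text
time: 14.1
position: [0.5296, -0.3019, 0.1989]
tool_rot: [-3.132, 0.223, 0.005]
ft_force: [1.4, -0.3, 0.1]
grip_width: 1.002
time: 14.3
position: [0.5296, -0.3017, 0.1986]
tool_rot: [-3.132, 0.225, 0.006]
ft_force: [0.2, 1.4, -0.1]
grip_width: 1.0
t 14.3 at [ 0.5296 -0.3017  0.1986] shift [ 0.5238 57.4585 48.5312] turn [-0.0017  0.0037 -0.0037] F [ 0.1727  1.3771 -0.1327] q [ 0.7012  0.2635 -0.2714  1.5796  0.0717  1.3124 -1.2944]
```

```bash
python3 -m creep '[[[1,0,30,15,0,0,0],[1,0.5,57.5,30,0,0,0],[1,0.5,57.5,48,0,0,0],[1,0.5,57.5,48,0,0,0],[1,0.5,57.5,48,0,0,0]]]';python3 - <<'E'
from h import *
im,p=snap("wrist","w14"); go([.5217,-.3585,.075],-.14)
hsv=cv2.cvtColor(im,cv2.COLOR_BGR2HSV); m=((hsv[...,2]>195)&(hsv[...,1]<45)).astype(np.uint8); m[:,:240]=0; m[:,400:]=0;m[262:]=0
n,l,st,c=cv2.connectedComponentsWithStats(m)
for i in range(1,n):
    if st[i,4]>40:print(st[i],c[i],cast(p,c[i],.111),cast(p,c[i],.095))
cv2.imwrite("pics/c14.png",im[60:300,200:440])
E
```

```text
time: 14.8
position: [0.5244, -0.3549, 0.1523]
tool_rot: [-3.132, 0.215, 0.002]
ft_force: [-0.1, -0.2, -0.3]
grip_width: 1.002
t 14.85 at [ 0.525  -0.3553  0.1533] shift [-2.8256  3.6867 78.3354] turn [-0.001  -0.0004  0.003 ] F [-0.7555 -0.441   0.778 ] q [ 0.7491  0.3379 -0.2423  1.5767  0.0832  1.2372 -1.2151]
[300 199  35  30 241] [311.8921 207.5851] [ 0.5436 -0.3559  0.111 ] [ 0.5385 -0.355   0.095 ]
[307 221  15   9  74] [315.7703 224.6351] [ 0.5305 -0.3569  0.111 ] [ 0.5244 -0.356   0.095 ]
```

```bash
python3 -m creep '[[[1,-2.8,3.7,25,0,0,0],[1,-2.8,3.7,50,0,0,0],[1,-2.8,3.7,68,0,0,0],[1,-2.8,3.7,77,0,0,0],[1,-2.8,3.7,77,0,0,0]]]';python3 -m creep '[[[0.5,0,0,0,0,0,0],[0.4,0,0,0,0,0,0],[0.3,0,0,0,0,0,0],[0.2,0,0,0,0,0,0],[0.2,0,0,0,0,0,0]]]' 10;python3 - <<'E'
from h import *
go([.5217,-.3585,.075],-.14)
E
```

```text
time: 15.35
position: [0.5206, -0.3596, 0.0756]
tool_rot: [-3.133, 0.218, 0.001]
ft_force: [0.8, -0.9, 0.7]
grip_width: 1.002
time: 15.85
position: [0.5206, -0.3609, 0.0764]
tool_rot: [3.133, -0.22, 0.001]
ft_force: [-0.3, -0.4, -0.7]
grip_width: 0.63
t 15.85 at [ 0.5206 -0.3609  0.0764] shift [ 0.7246 -2.575   1.382 ] turn [ 0.0004 -0.0005 -0.0003] F [-0.2663 -0.4033 -0.6725] q [ 0.7515  0.4022 -0.2328  1.6539  0.1018  1.0967 -1.221 ]
```

```bash
python3 -m creep '[[[0.5,0.7,-2.5,0.5,0,0,0],[0.35,0.7,-2.5,0.5,0,0,0],[0.2,0.7,-2.5,0.5,0,0,0],[0.15,0.7,-2.5,0.5,0,0,0],[0.1,0.7,-2.5,0.5,0,0,0]]]' 10;python3 -m creep '[[[0.1,0,0,0,0,0,0],[0.1,0,0,0,0,0,0],[0.1,0,0,0,0,0,0],[0.1,0,0,0,0,0,0]]]' 35;python3 - <<'E'
from h import *
go([.5217,-.3585,.075],-.14)
E
```

```text
time: 16.35
position: [0.5215, -0.3583, 0.0754]
tool_rot: [-3.134, 0.22, 0.0]
ft_force: [0.5, 0.9, 0.5]
grip_width: 0.267
time: 16.75
position: [0.5215, -0.3583, 0.0754]
tool_rot: [-3.134, 0.22, 0.0]
ft_force: [0.9, 0.2, 0.7]
grip_width: 0.266
t 16.75 at [ 0.5215 -0.3583  0.0754] shift [0.1896 0.1653 0.443 ] turn [-0.0001  0.     -0.0001] F [0.9384 0.2432 0.6868] q [ 0.7483  0.4023 -0.2339  1.6559  0.1022  1.0954 -1.2254]
```

```bash
python3 -m creep '[[[0.1,0,0,-10,0,0,0],[0.1,0,0,-30,0,0,0],[0.1,0,0,-60,0,0,0],[0.1,0,0,-100,0,0,0],[0.1,0,0,-105,0,0,0]]]';python3 -m creep '[[[0.1,0,0,0,0,0,0],[0.1,0,0,0,0,0,0]]]';python3 - <<'E'
from h import *
go([.6425,-.041,.18],.1); im,p=snap("wrist","w15"); print(p["pose"][:3,3])
hsv=cv2.cvtColor(im,cv2.COLOR_BGR2HSV); m=((hsv[...,2]>150)&(hsv[...,1]<45)).astype(np.uint8); m[:,:240]=0; m[:,400:]=0
n,l,st,c=cv2.connectedComponentsWithStats(m)
s=ctrl.get_state();P=s["position"];T=R.from_rotvec(s["tool_rot"])
for i in range(1,n):
    if st[i,4]>150:print(st[i],c[i],T.inv().apply(cast(p,c[i],P[2]+.0356)-P)*1000)
print(proj(p,P+[0,0,.0356]),proj(p,P+[0,0,-.0044]))
E
```

```text
time: 17.25
position: [0.5241, -0.3602, 0.1867]
tool_rot: [3.129, -0.22, 0.013]
ft_force: [0.9, -0.1, -2.3]
grip_width: 0.266
time: 17.45
position: [0.5205, -0.358, 0.1789]
tool_rot: [-3.133, 0.22, 0.004]
ft_force: [-0.0, -1.3, -2.5]
grip_width: 0.263
t 17.45 at [ 0.5205 -0.358   0.1789] shift [  76.4592 -330.9293   -0.9766] turn [-0.0012  0.0024 -0.2403] F [-0.0247 -1.3358 -2.5475] q [ 0.7545  0.318  -0.2405  1.5495  0.0778  1.2861 -1.2075]
[ 0.6045 -0.3705  0.3426]
[313.4419 293.6645] [313.7454 256.0158]
```

```bash
python3 -m creep '[[[0.1,10,-45,0,0,0,-0.08],[0.1,20,-92,0,0,0,-0.16],[0.1,32,-140,0,0,0,-0.24],[0.1,44,-188,0,0,0,-0.24],[0.1,55,-235,0,0,0,-0.24]]]';python3 -m creep '[[[0.1,0,0,0,0,0,0],[0.1,0,0,0,0,0,0]]]';python3 - <<'E'
from h import *
go([.6427,-.041,.15],.1)
E
```

```text
time: 18.0
position: [0.6082, -0.1313, 0.1784]
tool_rot: [-3.137, -0.157, 0.005]
ft_force: [1.2, -0.6, -2.5]
grip_width: 0.266
time: 18.2
position: [0.6083, -0.131, 0.1785]
tool_rot: [-3.136, -0.164, 0.005]
ft_force: [-0.6, -1.1, -2.9]
grip_width: 0.262
t 18.2 at [ 0.6083 -0.131   0.1785] shift [ 43.7049 -85.8878  28.4699] turn [-0.0013  0.0031  0.0042] F [-0.5615 -1.0885 -2.9072] q [ 0.4921  0.3147 -0.3959  1.5694  0.1241  1.2858 -1.3883]
```

```bash
python3 -m creep '[[[0.1,22,-43,10,0,0,0],[0.1,43.7,-86,20,0,0.003,0],[0.1,43.7,-86,28,0,0.003,0],[0.1,43.7,-86,28,0,0.003,0],[0.1,43.7,-86,28,0,0.003,0]]]';python3 -m creep '[[[0.1,0,0,0,0,0,0],[0.1,0,0,0,0,0,0]]]';python3 - <<'E'
from h import *
go([.6427,-.041,.125],.1)
im,p=snap("wrist","w16"); sd,ps=snap("side","s16"); tp,pt=snap("top","t16")
for z in(.06,): 
    print(proj(ps,[.6427,-.041,z]),proj(ps,[.6427,-.041,.15-.0094-.056]),proj(pt,[.6427,-.041,.06]))
o=np.vstack([cv2.resize(im[90:290,190:440],None,fx=2,fy=2,interpolation=cv2.INTER_CUBIC)])
a=cv2.resize(sd[150:250,310:400],None,fx=3.3,fy=3.3,interpolation=cv2.INTER_CUBIC)
c=np.zeros((400,500+a.shape[1],3),np.uint8); c[:,:500]=o; c[:a.shape[0],500:]=a; cv2.imwrite("pics/c16.png",c)
E
```

```text
time: 18.7
position: [0.6429, -0.0465, 0.1513]
tool_rot: [3.136, 0.152, 0.001]
ft_force: [-0.4, -0.3, -3.5]
grip_width: 0.263
time: 18.9
position: [0.6438, -0.0455, 0.1529]
tool_rot: [3.137, 0.152, 0.005]
ft_force: [0.1, 0.6, -3.0]
grip_width: 0.265
t 18.9 at [ 0.6438 -0.0455  0.1529] shift [-0.7255 -4.6299 27.8548] turn [ 0.0009 -0.0035 -0.003 ] F [ 0.138   0.5577 -3.0113] q [ 0.3662  0.3805 -0.4289  1.5444  0.1643  1.2488 -1.5609]
[351.9175 213.2223] [352.6006 206.3474] [335.3852 170.5473]
```

View pics/c16.png

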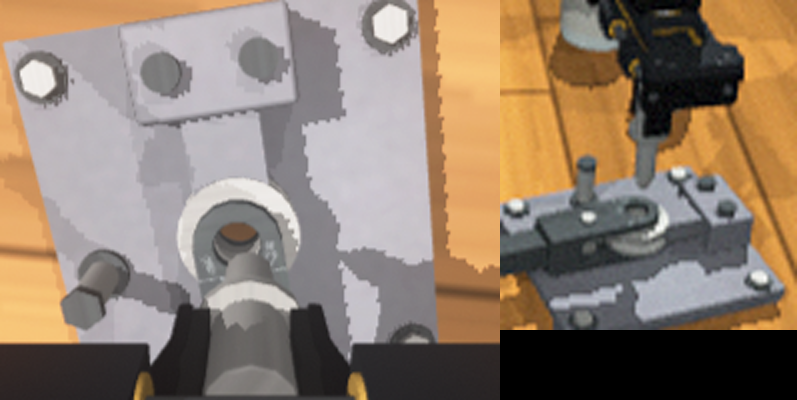

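The wrist view shows the pin tip (~(240,262) in the crop) just below the lever bore (240,232). The lever is in place over the former. I'll take out the remaining 4.6 mm in y and go down.

```bash
python3 -m creep '[[[0.1,-0.7,-4.6,8,0,-0.003,0],[0.1,-0.7,-4.6,16,0,-0.003,0],[0.1,-0.7,-4.6,20,0,-0.003,0],[0.1,-0.7,-4.6,20,0,-0.003,0],[0.1,-0.7,-4.6,20,0,-0.003,0]]]';python3 - <<'E'
from h import *
go([.6425,-.041,.122],.1); im,p=snap("wrist","w17")
g=cv2.cvtColor(im,cv2.COLOR_BGR2GRAY)
hsv=cv2.cvtColor(im,cv2.COLOR_BGR2HSV); w=((hsv[...,1]<45)&(hsv[...,2]>190)).astype(np.uint8); w[:130]=0;w[265:]=0;w[:,:230]=0;w[:,400:]=0
n,l,st,c=cv2.connectedComponentsWithStats(w)
for i in range(1,n):
    if st[i,4]>40: print(st[i],c[i])
for X in([.6425,-.041,.06],[.6425,-.041,.05]): print(proj(p,X))
P=ctrl.get_state()["position"]; print("tip",proj(p,P-[0,0,.0654]),"collar",proj(p,P-[0,0,.0094]))
E
```

```text
time: 19.55
position: [0.6426, -0.039, 0.1322]
tool_rot: [3.138, 0.157, -0.001]
ft_force: [-0.5, 0.3, -2.9]
grip_width: 0.261
t 19.55 at [ 0.6426 -0.039   0.1322] shift [-0.2622  1.9847 10.1512] turn [ 0.      0.0004 -0.0002] F [-0.5455  0.3072 -2.9428] q [ 0.3568  0.3963 -0.4292  1.5674  0.1722  1.2159 -1.5741]
[270 130  77  21 816] [308.038  139.1422]
[ 350  130   50   93 3355] [380.0015 175.1255]
[ 230  139   45   97 1852] [250.2349 188.0302]
[ 283  150   67   86 2120] [310.3321 182.2132]
[292 231  46  16 350] [315.5229 237.4   ]
[250 247  25  14 167] [258.4192 253.6527]
[316.1862 218.536 ]
[316.1284 214.5581]
tip [313.796  220.9517] collar [313.5682 252.0879]
```

```bash
python3 -m creep '[[[0.1,-0.3,1.3,3,0,0,0],[0.1,-0.3,1.3,6,0,0,0],[0.1,-0.3,1.3,10,0,0,0],[0.1,-0.3,1.3,13,0,0,0],[0.1,-0.3,1.3,13,0,0,0]]]';python3 -c "
from h import *
go([.6425,-.041,.0694],.1)"
```

```text
time: 20.1
position: [0.642, -0.0403, 0.1186]
tool_rot: [-3.138, -0.157, 0.002]
ft_force: [0.2, 0.3, -3.2]
grip_width: 0.265
t 20.1 at [ 0.642  -0.0403  0.1186] shift [ 0.5431  0.7563 49.1999] turn [-0.0001  0.0014 -0.0002] F [ 0.1619  0.2586 -3.1635] q [ 0.3571  0.407  -0.4268  1.5818  0.1772  1.1927 -1.5757]
```

Tip is ~7 mm into the upper ear with no contact force. Continuing gently.

```bash
python3 -m creep '[[[0.1,0.3,0.5,3,0,0,0],[0.1,0.3,0.5,6,0,0,0],[0.1,0.3,0.5,9,0,0,0],[0.1,0.3,0.5,12,0,0,0],[0.1,0.3,0.5,12,0,0,0]]]';python3 -m creep '[[[0.1,0,0,3,0,0,0],[0.1,0,0,6,0,0,0],[0.1,0,0,9,0,0,0],[0.1,0,0,9,0,0,0]]]';python3 -c "
from h import *
go([.6425,-.041,.0694],.1)"
```

```text
time: 20.6
position: [0.6424, -0.0407, 0.1068]
tool_rot: [-3.138, -0.157, 0.002]
ft_force: [0.4, -1.0, -2.4]
grip_width: 0.262
time: 21.0
position: [0.6424, -0.0408, 0.0978]
tool_rot: [-3.138, -0.157, 0.002]
ft_force: [-0.2, 0.2, -2.6]
grip_width: 0.265
t 21.0 at [ 0.6424 -0.0408  0.0978] shift [ 0.0661  0.2175 28.3706] turn [-0.0001  0.001  -0.0002] F [-0.1573  0.1628 -2.5653] q [ 0.3545  0.4261 -0.4228  1.6006  0.1864  1.1561 -1.5814]
```

```bash
python3 -m creep '[[[0.1,0,0,3,0,0,0],[0.1,0,0,6,0,0,0],[0.1,0,0,9,0,0,0],[0.1,0,0,12,0,0,0],[0.1,0,0,12,0,0,0]]]';python3 -m creep '[[[0.1,0,0,3,0,0,0],[0.1,0,0,6,0,0,0],[0.1,0,0,9,0,0,0],[0.1,0,0,12,0,0,0],[0.1,0,0,12,0,0,0]]]';python3 -c "
from h import *
go([.6425,-.041,.0694],.1)"
```

```text
time: 21.5
position: [0.6424, -0.0408, 0.0858]
tool_rot: [3.138, 0.157, -0.002]
ft_force: [-1.0, 0.1, -2.9]
grip_width: 0.264
time: 22.0
position: [0.6424, -0.0408, 0.0737]
tool_rot: [3.138, 0.157, -0.002]
ft_force: [-0.5, -0.8, -2.6]
grip_width: 0.263
t 22.0 at [ 0.6424 -0.0408  0.0737] shift [0.0557 0.1726 4.3464] turn [-0.      0.001  -0.0002] F [-0.4619 -0.8067 -2.6111] q [ 0.3504  0.449  -0.4179  1.6214  0.1976  1.1143 -1.5893]
```

```bash
python3 -m creep '[[[0.1,0,0,1.5,0,0,0],[0.1,0,0,3,0,0,0],[0.1,0,0,3,0,0,0]]]';python3 -m creep '[[[0.1,0,0,1,0,0,0],[0.1,0,0,1,0,0,0]]]';python3 -m creep '[[[0.1,0,0,0.7,0,0,0],[0.1,0,0,0.7,0,0,0]]]'
```

```text
time: 22.3
position: [0.6427, -0.0408, 0.0713]
tool_rot: [3.138, 0.157, -0.0]
ft_force: [-0.8, -0.1, -2.3]
grip_width: 0.266
time: 22.5
position: [0.6428, -0.0408, 0.0704]
tool_rot: [3.138, 0.157, -0.0]
ft_force: [-0.8, 1.1, -3.4]
grip_width: 0.263
time: 22.7
position: [0.6428, -0.0408, 0.0697]
tool_rot: [3.138, 0.157, 0.0]
ft_force: [-0.1, -0.1, -3.5]
grip_width: 0.263
```

```bash
python3 -m creep '[[[0.1,0,0,0.8,0,0,0],[0.1,0,0,0.8,0,0,0]]]';python3 -m creep '[[[0.3,0,0,0,0,0,0],[0.5,0,0,0,0,0,0],[0.5,0,0,0,0,0,0],[0.5,0,0,0,0,0,0]]]'; python3 -m creep '[[[0.6,0,0,-10,0,0,0],[0.7,0,0,-40,0,0,0],[0.7,0,0,-80,0,0,0],[0.7,0,0,-120,0,0,0],[0.7,0,0,-120,0,0,0]]]'
python3 - <<'E'
from h import *
im,p=snap("wrist","w18"); s=ctrl.get_state(); print(s["position"])
hsv=cv2.cvtColor(im,cv2.COLOR_BGR2HSV); w=((hsv[...,1]<45)&(hsv[...,2]>185)).astype(np.uint8); w[262:]=0;w[:,:230]=0;w[:,400:]=0
n,l,st,c=cv2.connectedComponentsWithStats(w)
for i in range(1,n):
    if st[i,4]>40: print(st[i],c[i])
for z in(.06,.065,.105,.12): print(z,proj(p,[.6425,-.041,z]), 306*.012/np.linalg.norm(p["pose"][:3,3]-[.6425,-.041,z]))
sd,ps=snap("side","s18")
hs=cv2.cvtColor(sd,cv2.COLOR_BGR2HSV); w=((hs[...,1]<60)&(hs[...,2]>170)).astype(np.uint8); w[:170]=0;w[240:]=0;w[:,:320]=0;w[:,:].T[400:]=0
n,l,st,c=cv2.connectedComponentsWithStats(w)
for i in range(1,n):
    if st[i,4]>15: print("side",st[i],c[i])
for z in(.105,.11,.065): print("side exp",z,proj(ps,[.6425,-.041,z]))
E
```

```text
time: 22.9
position: [0.6429, -0.0407, 0.0695]
tool_rot: [3.137, 0.157, 0.0]
ft_force: [-1.2, 0.9, 1.0]
grip_width: 0.262
time: 23.3
position: [0.6431, -0.0408, 0.069]
tool_rot: [3.138, 0.157, 0.001]
ft_force: [0.3, 0.0, -0.7]
grip_width: 0.46
time: 23.8
position: [0.6469, -0.0403, 0.1971]
tool_rot: [3.136, 0.157, 0.02]
ft_force: [0.6, 0.5, 0.2]
grip_width: 0.694
[ 0.6453 -0.0405  0.1938]
[ 335   90   65  172 5338] [373.4043 168.767 ]
[ 265  100   73   50 1869] [301.9074 123.9213]
[372 100  15  17 186] [379.4946 108.2312]
[ 230  111   50  109 2721] [251.2664 169.5707]
[230 125   5  14  54] [231.6667 131.6111]
[ 287  148   54   71 1371] [309.5128 173.4945]
[298 188  32  41 729] [312.8532 209.5871]
[234 208   9  18  83] [238.3735 216.253 ]
[259 229  35  33 803] [275.1333 246.6924]
[315 241  11  10  89] [320.4382 245.5056]
[387 245  10  13  84] [391.631  250.3333]
0.06 [313.8412 202.6178] 11.687607086928002
0.065 [313.8401 203.9836] 11.869041897830428
0.105 [313.8297 216.6466] 13.53923013245656
0.12 [313.825 222.369] 14.285482382500502
side [349 198   8   5  29] [352.6207 200.3103]
side [355 202  15  20  98] [360.6633 212.7449]
side [366 203  20  14  80] [375.3125 209.95  ]
side [341 204   7   9  25] [345.12 207.92]
side [352 225  41  15 294] [371.7857 234.7109]
side exp 0.105 [353.1099 200.5212]
side exp 0.11 [353.2535 199.0744]
side exp 0.065 [351.9864 211.8413]
```

The pin is seated: contact at TCP z 0.0695 and head top at the expected side pixel. For the swing, I'll push the grip from its right side with closed fingers.

```bash
python3 -c "
from h import *
go([.4949,-.1292,.13],-.23)"
cat >> h.py <<'E'
def P(th,d,rho=.165,z=.034):
    return np.array([.6428-rho*np.cos(th)+d*np.sin(th),-.041-rho*np.sin(th)-d*np.cos(th),z])
E
```

```text
t 23.9 at [ 0.6438 -0.0407  0.1911] shift [-157.1659   73.167    60.647 ] turn [ 0.0003 -0.0036  0.3298] F [ 0.5684  0.3437 -2.0717] q [ 0.3635  0.3553 -0.436   1.4986  0.1531  1.3178 -1.5573]
```

```bash
python3 -m creep '[[[0.3,-40,18,0,0,0,0.1],[0,-80,37,0,0,0,0.2],[0,-120,56,10,0,0,0.33],[0,-157,73,30,0,0,0.33],[0,-157,73,60,0,0,0.33]]]' 20;python3 -m creep '[[[0,0,0,0,0,0,0],[0,0,0,0,0,0,0],[0,0,0,0,0,0,0]]]';python3 -c "
from h import *
go(P(.243,.05),-.23)"
```

```text
time: 24.4
position: [0.4896, -0.1337, 0.1285]
tool_rot: [3.116, -0.372, -0.002]
ft_force: [0.6, -0.4, 0.2]
grip_width: 0.33
time: 24.7
position: [0.4954, -0.1283, 0.1301]
tool_rot: [-3.121, 0.358, -0.003]
ft_force: [-0.2, -0.4, 0.2]
grip_width: 0.06
t 24.7 at [ 0.4954 -0.1283  0.1301] shift [-0.6043  1.1067 96.0542] turn [-0.0004 -0.0017  0.0015] F [-0.2288 -0.4439  0.2002] q [ 0.5339  0.1128 -0.3513  1.8979  0.0423  1.1364 -1.6324]
```

```bash
python3 -m creep '[[[0,0,1,30,0,0,0],[0,0,1,60,0,0,0],[0,0,1,85,0,0,0],[0,0,1,96,0,0,0],[0,0,1,96,0,0,0]]]';python3 - <<'E'
from h import *
s=ctrl.get_state();T=R.from_rotvec(s["tool_rot"]);print(s["position"],s["ft_force"],s["grip_width"])
for th,d in[(.243,.03)]+[(t,.029) for t in np.arange(.19,-.76,-.06)]: print(round(th,2),np.round(T.inv().apply(P(th,d)-s["position"])*1000,1))
E
```

```text
time: 25.2
position: [0.4936, -0.1293, 0.0323]
tool_rot: [-3.12, 0.359, 0.003]
ft_force: [0.1, -0.1, 0.0]
grip_width: 0.001
[ 0.4936 -0.1293  0.0323] [ 0.1415 -0.1315  0.0001] 0.0008287188201971751
0.24 [ -8.1 -18.1  -1.7]
0.19 [-13.7 -26.2  -1.6]
0.13 [-19.  -34.7  -1.6]
0.07 [-23.9 -43.5  -1.6]
0.01 [-28.2 -52.6  -1.6]
-0.05 [-31.9 -61.9  -1.6]
-0.11 [-35.1 -71.5  -1.6]
-0.17 [-37.7 -81.2  -1.6]
-0.23 [-39.8 -91.   -1.6]
-0.29 [ -41.2 -101.    -1.6]
-0.35 [ -42.  -111.    -1.6]
-0.41 [ -42.3 -121.    -1.5]
-0.47 [ -41.9 -131.1   -1.5]
-0.53 [ -40.9 -141.1   -1.5]
-0.59 [ -39.4 -151.    -1.5]
-0.65 [ -37.2 -160.8   -1.5]
-0.71 [ -34.4 -170.5   -1.5]
```

```bash
python3 -m creep '[[[0,-8,-18,-1,0,0,0],[0,-14,-26,-1,0,0,0],[0,-19,-35,-1,0,0,0],[0,-24,-44,-1,0,0,0],[0,-28,-53,-1,0,0,0]]]';python3 -m creep '[[[0,-4,-9,0,0,0,0],[0,-7,-19,0,0,0,0],[0,-10,-29,0,0,0,0],[0,-12,-38,0,0,0,0],[0,-13,-48,0,0,0,0]]]';python3 - <<'E'
from h import *
s=ctrl.get_state();T=R.from_rotvec(s["tool_rot"]);print(s["position"],s["ft_force"],s["joint_positions"])
for th in np.arange(-.29,-.8,-.06): print(round(th,2),np.round(T.inv().apply(P(th,.029)-s["position"])*1000,1))
E
```

```text
time: 25.7
position: [0.4795, -0.0723, 0.035]
tool_rot: [3.12, -0.361, 0.005]
ft_force: [1.8, -2.4, 1.4]
grip_width: 0.007
time: 26.2
position: [0.4761, -0.0218, 0.0337]
tool_rot: [3.12, -0.361, -0.002]
ft_force: [0.4, -3.6, 0.2]
grip_width: 0.004
[ 0.4761 -0.0218  0.0337] [ 0.38   -3.5744  0.2159] [ 0.3926  0.1695 -0.428   2.0608  0.0881  0.9297 -1.8839]
-0.29 [ 0.2 -0.3 -0.3]
-0.35 [ -0.6 -10.3  -0.3]
-0.41 [ -0.9 -20.4  -0.3]
-0.47 [ -0.5 -30.4  -0.4]
-0.53 [  0.5 -40.4  -0.4]
-0.59 [  2.  -50.3  -0.4]
-0.65 [  4.2 -60.2  -0.4]
-0.71 [  6.9 -69.8  -0.4]
-0.77 [ 10.2 -79.3  -0.4]
```

Pushing at about 3.5 N, as expected.

```bash
python3 -m creep '[[[0,0,-10,0,0,0,0],[0,-1,-20,0,0,0,0],[0,0,-30,0,0,0,0],[0,0.5,-40,0,0,0,0],[0,1.5,-48,0,0,0,0]]]';python3 -m creep '[[[0,1,-4,0,0,0,0],[0,2,-8,0,0,0,0],[0,2,-8,0,0,0,0]]]';python3 -m creep '[[[0,1,-3,0,0,0,0],[0,2,-6,0,0,0,0],[0,2,-6,0,0,0,0]]]'
```

```text
time: 26.7
position: [0.4891, 0.0252, 0.0337]
tool_rot: [-3.121, 0.36, 0.001]
ft_force: [1.1, -3.2, -0.4]
grip_width: 0.007
time: 27.0
position: [0.4929, 0.0321, 0.0338]
tool_rot: [-3.12, 0.36, 0.001]
ft_force: [0.3, -0.7, -0.2]
grip_width: 0.005
time: 27.3
position: [0.4962, 0.0373, 0.0338]
tool_rot: [-3.121, 0.36, 0.001]
ft_force: [-1.4, -1.2, -0.4]
grip_width: 0.008
```

```bash
python3 -m creep '[[[0,1,-3,0,0,0,0],[0,1.5,-5,0,0,0,0],[0,1.5,-5,0,0,0,0]]]';python3 -m creep '[[[0,1,-3,0,0,0,0],[0,1,-3,0,0,0,0]]]';python3 -c "
from h import *
im,p=snap('top','t19')
print(ctrl.get_state()['ft_force'])
th=-.707
for n,X in(('grip end',[.6428-.21*np.cos(th),-.041-.21*np.sin(th),.04]),('mid',[.6428-.18*np.cos(th),-.041-.18*np.sin(th),.052])): print(n,proj(p,X))
hsv=cv2.cvtColor(im,cv2.COLOR_BGR2HSV); m=((hsv[...,2]<60)&(hsv[...,1]<120)).astype(np.uint8); m[:150]=0;m[270:]=0;m[:,:260]=0;m[:,400:]=0
print([ (y,np.where(m[y])[0][[0,-1]]) for y in range(180,250,6) if m[y].any()])
"
```

```text
time: 27.6
position: [0.4991, 0.0419, 0.0339]
tool_rot: [-3.12, 0.36, -0.0]
ft_force: [-1.3, -2.4, -1.0]
grip_width: 0.003
time: 27.8
position: [0.5008, 0.0445, 0.034]
tool_rot: [-3.121, 0.36, -0.001]
ft_force: [-0.8, -0.8, -1.3]
grip_width: 0.005
[-0.4764 -1.5107 -0.2942]
grip end [293.9566 221.58  ]
mid [299.7211 213.9185]
[(180, array([321, 321])), (186, array([322, 334])), (192, array([324, 329])), (198, array([281, 326])), (204, array([279, 284])), (210, array([278, 341])), (216, array([277, 340])), (222, array([326, 339])), (228, array([328, 338])), (234, array([330, 334])), (240, array([332, 336])), (246, array([333, 337]))]
```

```bash
python3 -m creep '[[[0,1,-3,0,0,0,0],[0,1,-3,0,0,0,0]]]';python3 -m creep '[[[0,1,-3,0,0,0,0],[0,1,-3,0,0,0,0]]]';python3 -m creep '[[[0,1,-3,0,0,0,0],[0,1,-3,0,0,0,0]]]'
```

```text
time: 28.05
position: [0.5025, 0.047, 0.034]
tool_rot: [-3.121, 0.36, -0.001]
ft_force: [-0.4, -1.7, -2.0]
grip_width: 0.004
time: 28.25
position: [0.5039, 0.0491, 0.0339]
tool_rot: [3.12, -0.361, -0.0]
ft_force: [-0.7, -2.2, -0.6]
grip_width: 0.006
time: 28.45
position: [0.5043, 0.0496, 0.0337]
tool_rot: [3.117, -0.362, -0.004]
ft_force: [-4.1, -7.6, 2.9]
grip_width: 0.004
```

The push force jumped to ~9 N and the motion stalled, so the lever is against the stop. Backing off and rising.

```bash
python3 -m creep '[[[0,-2,4,0,0,0,0],[0,-9,18,0,0,0,0],[0,-18,36,-10,0,0,0],[0,-18,36,-55,0,0,0],[0,-18,36,-100,0,0,0]]]'; python3 -m creep '[[[0,0,0,-40,0,0,0],[0,0,40,-90,0,0,0],[0,0,40,-90,0,0,0],[0,0,40,-90,0,0,0],[0,0,40,-90,0,0,0]]]';python3 - <<'E'
from h import *
print(ctrl.get_state()["position"])
im,p=snap('wrist','w20'); tp,pt=snap('top','t20')
hsv=cv2.cvtColor(im,cv2.COLOR_BGR2HSV); w=((hsv[...,1]<45)&(hsv[...,2]>180)).astype(np.uint8)
n,l,st,c=cv2.connectedComponentsWithStats(w)
O=np.array([.6428,-.041]); th=-.707; e=np.array([np.cos(th),np.sin(th)])
X=[*(O-.046*e),.0605]; print("rivet exp",X,proj(p,X),"head top exp",proj(p,[*O,.105]),"grip end exp",proj(p,[*(O-.21*e),.04]),"top view",proj(pt,[*(O-.21*e),.04]))
for i in range(1,n):
    if 30<st[i,4]<1500: print(st[i],c[i],cast(p,c[i],.0605))
g=hsv[...,2]
d=((g<75)&(hsv[...,1]<120)).astype(np.uint8); d[255:]=0
n,l,st,c=cv2.connectedComponentsWithStats(d)
for i in range(1,n):
    if st[i,4]>150: print("dark",st[i],c[i],cast(p,c[i],.052))
E
```

```text
time: 28.95
position: [0.4789, 0.0221, 0.1345]
tool_rot: [-3.119, 0.36, 0.002]
ft_force: [1.2, -0.2, 0.4]
grip_width: 0.002
time: 29.45
position: [0.4704, -0.0165, 0.2229]
tool_rot: [-3.12, 0.359, 0.001]
ft_force: [0.7, -0.8, -0.2]
grip_width: 0.004
[ 0.4704 -0.0165  0.2229]
rivet exp [np.float64(0.6078255577597558), np.float64(-0.011120435244404571), 0.0605] [276.6309  58.0171] head top exp [294.666   -8.0303] grip end exp [219.4551 197.1159] top view [293.9566 221.58  ]
[270   0  42  29 520] [289.1269  11.1269] [ 0.6434 -0.0329  0.0605]
[396  51  15  15 180] [402.8278  58.0889] [ 0.5798 -0.1301  0.0605]
[271  52  13  14 134] [277.2985  58.6119] [ 0.6072 -0.0116  0.0605]
[608 126  31  32 253] [618.5573 140.8972] [ 0.4501 -0.3383  0.0605]
dark [277  46  36  63 254] [293.6614  78.5394] [ 0.5871 -0.0222  0.052 ]
dark [219 149  24  48 242] [231.5702 167.4463] [0.5148 0.067  0.052 ]
```

Run:
```python
from h import *
sd,ps=snap("side","s20"); tp,pt=snap("top","t21")
for nm,im,p,th in(("side",sd,ps,170),("top",tp,pt,170)):
    hs=cv2.cvtColor(im,cv2.COLOR_BGR2HSV); w=((hs[...,1]<60)&(hs[...,2]>th)).astype(np.uint8); q=proj(p,[.6428,-.041,.105]); print(nm,"head exp",q)
    x,y=q.astype(int); m=np.zeros_like(w); m[y-12:y+12,x-14:x+14]=w[y-12:y+12,x-14:x+14]
    n,l,st,c=cv2.connectedComponentsWithStats(m)
    for i in range(1,n):
        if st[i,4]>12: print(st[i],c[i])
s=ctrl.get_state(); print(s["time"],s["ft_force"],s["qd"])
ctrl.close_job()
```

```text
side head exp [353.2149 200.517 ]
[349 199   8   5  30] [352.2333 200.7667]
top head exp [335.8675 167.1086]
29.65 [ 0.1143 -0.194  -0.1393] [ 0.0019 -0.0008  0.0039 -0.0081  0.0025  0.0031  0.001 ]
the job is handed in; nothing more can be done
```

The rod bender is assembled and I handed the job in at about 29.7 s of the 72 s limit. No verdict is reported.

**What I did**
- **Lever:** I gripped it by the web, set it on the base plate in front of the bender and slid it on. After release, the bores were measured about 0.8 mm apart.
- **Long pin:** I took it from the hole further from the robot and lowered it through both ears and the former. The collar met the upper ear at its fitted height of about 60 mm.
- **Swing:** I pushed the grip round with closed fingers until the force rose to about 9 N and the motion stalled at the stop. Then I backed off and raised the arm clear.

**Last checks**
- **Lever against the stop:** the lever's roller pin was within about 1 mm of where it should be with the lever against the stop post.
- **Pin seated:** in the side view the pin head was within about 1 px of its seated position.
- **Robot clear:** there was no force on the tool, and the arm was standing still.

**Not confirmed**
- **Top view of the pin:** the colour mask found no pin head there, so this check gave nothing either way.
- **Bore centring:** the lever bore and its roller pin measured 46 mm apart in one wrist picture but about 49 mm in two others. I relied on direct bore-to-former fits for centring instead.
- **Other objects:** I did not measure the short pin, tin, hammer and jar again. No move met an unexpected force.

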